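# Feed out the weld test plates and rack them

### The job

Empty the plate feeder: swing its sprung lever fully to the stop and let it spring home to push out one plate at a time, and stand every plate that comes out on edge in a slot of its own in the yellow rack, fully down and centred along the slot. Finish with the magazine and outfeed empty and the lever home, and leave the cup, the magnetic angle and the screwdriver where they are.

Things in the scene. Friction and masses are not known exactly. Their poses are not given: they have to be found in the camera images.
- feeder: plate feeder bolted to the bench, 150 x 270 mm, 165 mm high with the lever knob; origin at the centre of its base, z up. Grey drive housing (124 x 92 mm, 98 mm high) at its +y end, blue magazine in the middle, open outfeed at its -y end. Plates stand on a white slide strip, leaning on a blue bed, 25 degrees from vertical, upper edge toward -x (the robot's side), width along y
- magazine (a point): centre of the next plate to come out, the one on the bed; the other plates lie on it. Walls and a strap over the top (up to 133 mm high) hold the pile, which stays visible from above; a plate leaves only through the side gap into the outfeed. One full swing of the lever slides the lowest plate out; when the lever is home again the next one slips down to the bed by itself
- lever (a joint): sprung advance lever on the drive housing: 0 = home, 1.1 rad = stop, growing counter-clockwise seen from above: on the robot's side of the feeder the knob sweeps toward feeder -y. The spring brings it home when let go; it takes 3 to 7 N at the knob, up to 15 N with plates to push. The outfeed holds one plate: with a plate in it the lever jams
- lever_pivot (a point): on the lever's vertical turning axis, feeder x 0, y 83 mm, 104 mm above the bench; the arm is 120 mm long from here to the knob. At 0 it points 0.5 rad from feeder -x toward +y, at the stop 0.6 rad from -x toward -y
- knob (a point): centre of the lever's upright black knob, 22 mm diameter; this point is 141 mm above the bench (knob from 118 to 165 mm); the arm lies just below the knob, the housing top at 98 mm
- outfeed (a point): where the centre of a plate lies after being pushed out (within 6 mm along feeder y), 65 mm above the bench. The plate leans 25 degrees toward feeder -x and is free in its upper 50 mm: bed and end stop reach only 35 mm up the plate; the magazine wall begins 40 mm from this point toward +y
- rack: loose slotted rack of 1.5 kg: dark steel base 90 x 200 x 6 mm with yellow ribs (solid between the slots); origin at the centre of its underside, z up. Four slots side by side along its y at 45 mm pitch, each slot running along its x (ribs 76 mm long). Slot 15 mm wide, rib tops 45 mm above the bench, mouth flared to about 23 mm
- slot_1 (a point): centre of the floor of slot 1 of the rack (rack y = -67.5 mm), 6 mm above the bench
- slot_2 (a point): centre of the floor of slot 2 of the rack (rack y = -22.5 mm), 6 mm above the bench
- slot_3 (a point): centre of the floor of slot 3 of the rack (rack y = 22.5 mm), 6 mm above the bench
- slot_4 (a point): centre of the floor of slot 4 of the rack (rack y = 67.5 mm), 6 mm above the bench
- plate_1: a bare aluminium weld test plate, 10 mm thick (own x axis), 70 mm wide (y) and 90 mm high (z), 0.15 kg; origin at its centre. At the start it stands in the feeder's magazine, one of a leaning pile of up to four. All plates are alike; an absent one gives no reading
- plate_2: a bare aluminium weld test plate, 10 mm thick (own x axis), 70 mm wide (y) and 90 mm high (z), 0.15 kg; origin at its centre. At the start it stands in the feeder's magazine, one of a leaning pile of up to four. All plates are alike; an absent one gives no reading
- plate_3: a bare aluminium weld test plate, 10 mm thick (own x axis), 70 mm wide (y) and 90 mm high (z), 0.15 kg; origin at its centre. At the start it stands in the feeder's magazine, one of a leaning pile of up to four. All plates are alike; an absent one gives no reading
- plate_4: a bare aluminium weld test plate, 10 mm thick (own x axis), 70 mm wide (y) and 90 mm high (z), 0.15 kg; origin at its centre. At the start it stands in the feeder's magazine, one of a leaning pile of up to four. All plates are alike; an absent one gives no reading
- steel_cup: white enamel cup, 69 x 93 mm, 91 mm high, origin at its underside; bystander
- magnet_square: orange magnetic welding angle lying flat, 65 x 65 x 15 mm, origin at the centre of its underside; bystander
- screwdriver: screwdriver with red handle, 224 mm long along its y, 28 mm thick, origin under its middle; bystander
Not all that is in view belongs to the job. Leave any black or blue look-alike of the plate_3 alone.

How it is judged (in metres and radians):
On the way, in this order (a step that is already met when the one before it is completed fails the run):
1. the lever has been swung to its stop (value of joint lever above 1.03 rad), for 0.1 s.
2. every plate stands in the rack (angle between the x axis of each of plate_1, plate_2, plate_3, plate_4 and the y axis of rack, either way round below 0.25 rad and (horizontal distance between plate_1 and slot_1 below 0.02 m or horizontal distance between plate_1 and slot_2 below 0.02 m or horizontal distance between plate_1 and slot_3 below 0.02 m or horizontal distance between plate_1 and slot_4 below 0.02 m) and z of plate_1 in the frame of rack between 0.03 and 0.058 m and linear speed of each of plate_1, plate_2, plate_3, plate_4 below 0.15 m/s and (horizontal distance between plate_2 and slot_1 below 0.02 m or horizontal distance between plate_2 and slot_2 below 0.02 m or horizontal distance between plate_2 and slot_3 below 0.02 m or horizontal distance between plate_2 and slot_4 below 0.02 m) and z of plate_2 in the frame of rack between 0.03 and 0.058 m and (horizontal distance between plate_3 and slot_1 below 0.02 m or horizontal distance between plate_3 and slot_2 below 0.02 m or horizontal distance between plate_3 and slot_3 below 0.02 m or horizontal distance between plate_3 and slot_4 below 0.02 m) and z of plate_3 in the frame of rack between 0.03 and 0.058 m and (horizontal distance between plate_4 and slot_1 below 0.02 m or horizontal distance between plate_4 and slot_2 below 0.02 m or horizontal distance between plate_4 and slot_3 below 0.02 m or horizontal distance between plate_4 and slot_4 below 0.02 m) and z of plate_4 in the frame of rack between 0.03 and 0.058 m), for 0.2 s.
At the end, for the whole second after the job is handed in: every plate stands on edge in a rack slot: its centre within 20 mm, seen from above, of a slot middle, face within 0.25 rad of square to the rack y, centre 30 to 58 mm above the rack underside (51 when fully down), not moving (under 0.15 m/s); lever within 0.06 rad of home; rack level (all of step 2 and value of joint lever below 0.06 rad and angle between rack's own z axis and vertical below 0.1 rad); the robot touches nothing.
It fails at once if the cup is moved more than 3 cm (distance of steel_cup from where it was at the start of the episode above 0.03 m).
It fails at once if the magnetic angle is moved more than 3 cm (distance of magnet_square from where it was at the start of the episode above 0.03 m).
It fails at once if the screwdriver is moved more than 3 cm (distance of screwdriver from where it was at the start of the episode above 0.03 m).
Of plate_1, plate_2, plate_3, plate_4 only 3 to 4 are there at a start; the rules pass over those that are not, and their reading is None.
At some moment in a run one of rack may be knocked a few centimetres aside while the robot is not near it.
It also fails if it takes over 210 s, if anything falls off the work surface, if the arm or the gripper's body presses on something with over 40 N, if the wrist force passes 120 N, or if a joint passes its speed limit or range.

### The arm

A 6-joint arm with a two-finger parallel gripper is mounted at the origin on a cart in front of the work surface, level with it; the furniture and walls round the work are solid. World frame = base frame: x ahead of the robot, y to its left, z up, the work surface at z = 0. Lengths are in mm, angles in degrees, forces in N, time in s.
With the tool pointing down it reaches from about 250 to 800 mm from the base axis. Payload 8.5 kg.
Tool frame: the origin (TCP) lies between the finger pads; the fingertips stand 25 mm ahead of it and the grasp point (between the pads) lies 6 mm ahead of it (arm.finger_overhang is the distance from the TCP to the fingertips, in mm); z points along the fingers, x is the direction in which the jaws open and shut, and the axes are right-handed (so a half turn about z gives the same grasp; the last joint's range is limited). The gripper opens to 85 mm and grips with 20 to 120 N. Pads are 22 mm wide; open, the fingers measure 114 mm over their backs; the gripper's body (76 mm by 85 mm) begins 54 mm behind the grasp point. The pads swing forward as they close: fully open they stand 13 mm farther back than shut.
Start: joints at [-71.792, 13.648, -0.773, 75.585, 0, 90], TCP at [164.036, -498.672, 256.276] pointing down, gripper open.
Joint ranges: [-152.45, 152.45], [-59.26, 108.67], [-65.41, 83.53], [-104.44, 129.93], [-82.83, 76.93], [-180, 180]. Speed limits (degrees/s): [127.2, 127.2, 159.86, 180, 180, 180].

### API

Orientations are given as [roll, pitch, yaw] about the fixed x, y, z axes, in that order (R = Rz(yaw) Ry(pitch) Rx(roll)).
In Python, from rig import arm gives the robot as it stands.
- The arm moves only by the shell command python3 -m handwheel 'ROWS' [FORCE]. ROWS is JSON, one flat list of numbers, 5 for each row, row after row: the closure, from -1 (fully open) to 1 (shut), then the shift along the tool's x, y, z in cm, then the turn about the tool's z in rad. In form: [fingers, x, y, z, turn, fingers, x, y, z, turn, ...]. A call has exactly 5 rows; each row is the pose to reach, as a shift and turn from the pose commanded when the call began, along the tool's axes at that moment; what a row does not reach only later rows make up. A row lasts 1/12 s, in which the tool goes at most 41.7 mm and 7.16 degrees, less where a joint would pass 70% of its speed; a pose out of reach is approached as far as the arm can. A call with a gripper value outside its range is refused whole. The fingers move at their own pace and stop on an object; FORCE is the grip in N (left out, the last holds). Time passes only in rows, so rows that repeat a pose let the fingers close, or fill a call up. It gives the time, the measured TCP pose, the force and the opening at its end, in the units of the state.
- arm.get_state(): the state, without advancing time (a new reading comes with each control period).
- arm.camera(name): name is "scene" or "top"; returns a dict with "pixels" (420x560x3 uint8, red, green, blue), "mtx" (3x3 intrinsics, pixels), "distortion" ([k1, k2, p1, p2, k3] as OpenCV has them; the pictures are not rectified), "world_from_camera" (4x4, takes a point from camera to world coordinates). Camera axes: x right, y down, z forward; pixel columns grow to the right and rows downward; lengths in mm; the calibration is good to about 2 mm. A picture is of the moment at which its call begins. There is no depth.
- arm.close_job(): hands the job in, once; it reports no verdict.
The state is a dict: "time_s": time; "joint_pos": joint angles; "joint_vel": joint speeds; "joint_efforts": joint torques, N m; "eef_pos": TCP position; "orientation": TCP orientation; "wrist_force": force on the tool from outside, world axes, zero at the start; "torque": the same for the moment, N m; "opening": finger opening in mm.
Only numpy, scipy, OpenCV 4.12 (cv2) and the standard library are available. Lean on these libraries where they do the work, as an engineer would, in place of code of your own. Each camera call takes 0.05 s, during which the arm holds its last target.

## Working session

There is one attempt and no reset: what is moved stays moved. The work goes in short steps, Python scripts to look and compute and a shell command to move; the robot and the scene stay as the last step left them, time stands still between calls to the robot, and variables do not carry over. Pictures are saved under pics/ and viewed, and the job is handed in when it is done.

```bash
ls; mkdir -p pics
python3 - <<'E'
from rig import arm
import cv2
print(arm.get_state())
for n in("scene","top"):
    c=arm.camera(n); cv2.imwrite(f"pics/{n}0.png",c["pixels"][:,:,::-1]); print(n,c["mtx"],c["distortion"],c["world_from_camera"])
E
```

```text
pics
{'time_s': 0.0, 'joint_pos': array([-7.17931082e+01,  1.36801279e+01, -8.15447616e-01,  7.55847521e+01,
       -2.35519867e-03,  9.00001480e+01]), 'joint_vel': array([ 0.03350991, -0.09463675, -0.02551537, -0.07795792,  0.07337306,
       -0.03482998]), 'joint_efforts': array([ 8.52853409e-04, -5.38776541e+01,  3.46437979e+01,  1.81790662e-02,
       -2.47003851e-05, -4.82513690e-05]), 'eef_pos': array([ 163.90880531, -498.36650788,  255.69535305]), 'orientation': array([ 1.79997645e+02,  8.03275859e-02, -7.17932562e+01]), 'wrist_force': array([-0.38514397, -0.38662079,  0.04600936]), 'torque': array([-0.00066735,  0.01592776,  0.03776879]), 'opening': 85.35864801773998}
scene [[432.13890937   0.         279.56316905]
 [  0.         432.13890937 208.7829361 ]
 [  0.           0.           1.        ]] [-0.09959684  0.          0.          0.          0.        ] [[-8.08865644e-01 -2.60439291e-01  5.27169560e-01 -2.07819382e+00]
 [-5.87860513e-01  3.77256918e-01 -7.15609695e-01  7.86571631e+02]
 [-1.25054816e-02 -8.88734265e-01 -4.58252135e-01  6.16149326e+02]
 [ 0.00000000e+00  0.00000000e+00  0.00000000e+00  1.00000000e+00]]
top [[409.09817933   0.         276.05769074]
 [  0.         409.09817933 213.20464862]
 [  0.           0.           1.        ]] [-0.02310563  0.          0.          0.          0.        ] [[-1.87370806e-02 -9.90113320e-01  1.39012714e-01  4.24094413e+02]
 [-9.99803091e-01  1.94634045e-02  3.86716377e-03  6.80432963e+00]
 [-6.53459104e-03 -1.38912881e-01 -9.90283046e-01  1.19272321e+03]
 [ 0.00000000e+00  0.00000000e+00  0.00000000e+00  1.00000000e+00]]
```

View pics/scene0.png

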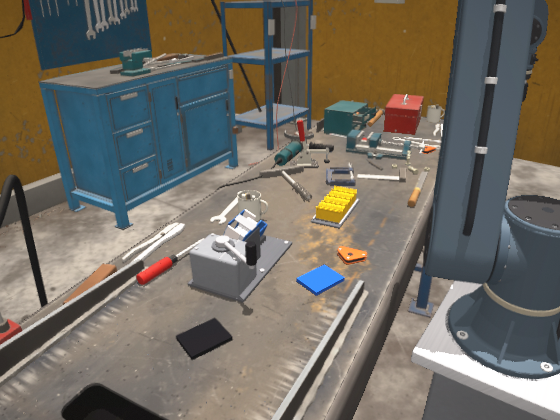

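View pics/top0.png

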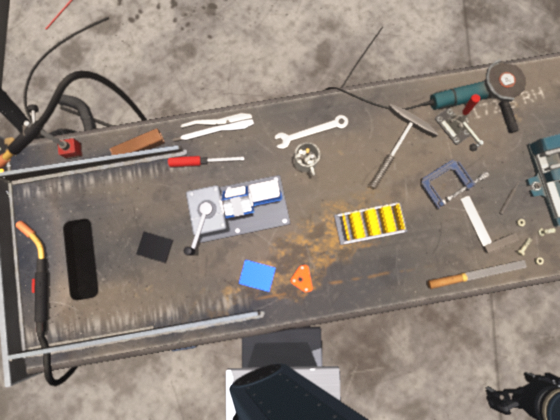

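The top view shows the feeder at about (238,210) with the knob at (190,250). The rack is at (371,223) and the orange angle at (302,279). The cup is at (306,157) and the screwdriver at (205,160). The black (155,247) and blue (257,275) flat plates are look-alikes. Next I'll take crops and measurements.

```bash
cat > h.py <<'E'
import numpy as np, cv2
from rig import arm
def cam(n):
    return arm.camera(n)
def ray(c,uv):
    p=cv2.undistortPoints(np.array([[uv]],float),c["mtx"],np.array(c["distortion"]))[0,0]
    T=c["world_from_camera"]; return T[:3,3],T[:3,:3]@np.array([p[0],p[1],1])
def onz(c,uv,z):
    o,d=ray(c,uv); return (o+d*(z-o[2])/d[2])
def proj(c,P):
    T=np.linalg.inv(c["world_from_camera"]); rv=cv2.Rodrigues(T[:3,:3])[0]
    return cv2.projectPoints(np.array(P,float).reshape(-1,1,3),rv,T[:3,3].copy(),c["mtx"],np.array(c["distortion"]))[0][:,0]
def crop(c,x0,y0,w,h,s,name):
    im=c["pixels"][y0:y0+h,x0:x0+w,::-1]
    cv2.imwrite(name,cv2.resize(im,None,fx=s,fy=s,interpolation=cv2.INTER_CUBIC))
E
python3 - <<'E'
from h import *
c=cam("top"); crop(c,175,165,130,90,6,"pics/t1.png"); crop(c,325,190,95,65,8,"pics/t2.png")
c=cam("scene"); crop(c,180,190,120,110,5,"pics/s1.png")
E
```

```text
(no output)
```

View pics/t1.png

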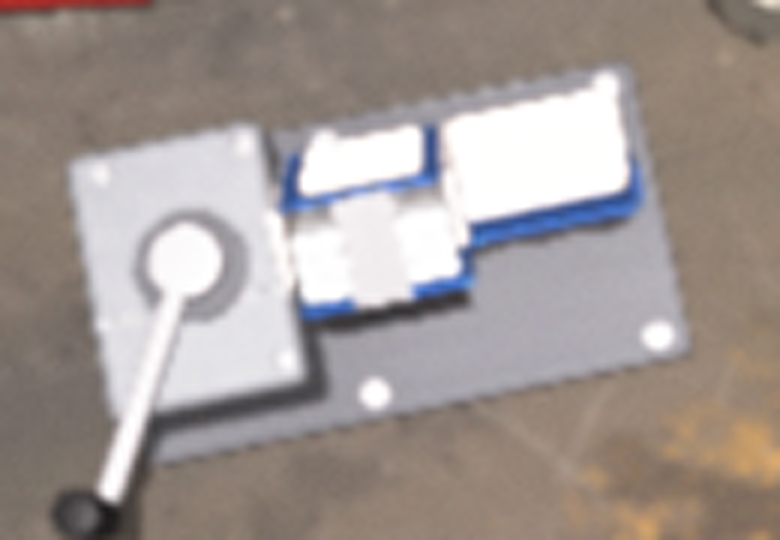

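View pics/t2.png

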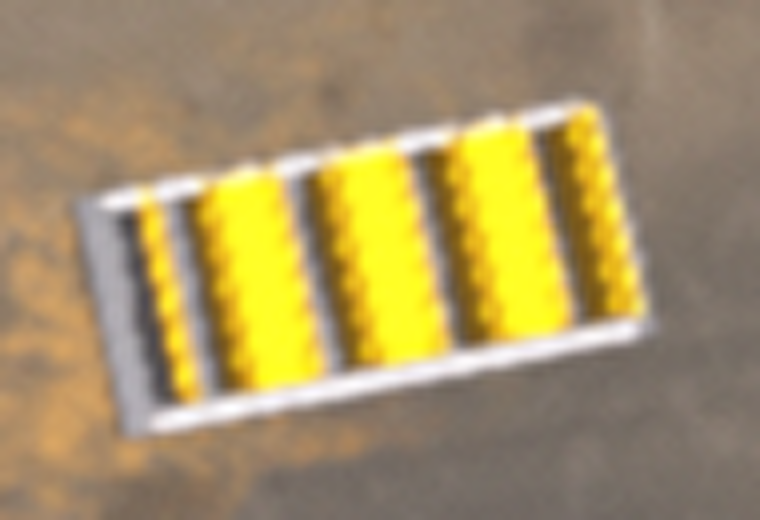

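View pics/s1.png

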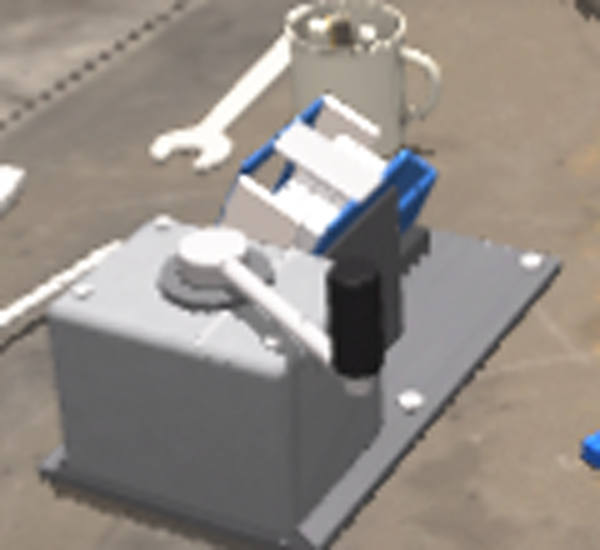

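Run:
```python
from h import *
c=cam("top"); s=cam("scene")
f=lambda u,v:(175+(u+.5)/6-.5,165+(v+.5)/6-.5)
# feeder pivot cap & knob
piv=onz(c,f(184,258),115); print("pivot",piv)
print("knob",onz(c,f(82,513),165))
for n,p in dict(BR=(690,352),TR=(630,62),BL=(150,462)).items(): print(n,onz(c,f(*p),5))
# rack by mask: yellow
r=lambda u,v:(325+(u+.5)/8-.5,190+(v+.5)/8-.5)
for n,p in dict(BL=(128,434),TL=(80,200),TR=(598,100),BR=(650,330)).items(): print("rack",n,onz(c,r(*p),6))
h=cv2.cvtColor(c["pixels"],cv2.COLOR_RGB2HSV)
m=cv2.inRange(h,(22,180,200),(34,255,255)); m[:,:330]=0;m[:,410:]=0;m[:195]=0;m[250:]=0
n,l,st,ce=cv2.connectedComponentsWithStats(m)
for i in range(1,n):
    if st[i,4]>10:
        q=cv2.minAreaRect(np.argwhere(l==i)[:,::-1].astype(np.float32)); print(st[i],q,onz(c,q[0],45))
# scene crop pts
g=lambda u,v:(180+(u+.5)/5-.5,190+(v+.5)/5-.5)
o1,d1=ray(c,f(184,258));o2,d2=ray(s,g(212,250))
A=np.array([d1,-d2]).T; t=np.linalg.lstsq(A,o2-o1,rcond=None)[0]; print("tri pivot cap",o1+t[0]*d1,o2+t[1]*d2)
o1,d1=ray(c,f(82,513));o2,d2=ray(s,g(357,272))
A=np.array([d1,-d2]).T; t=np.linalg.lstsq(A,o2-o1,rcond=None)[0]; print("tri knob",o1+t[0]*d1,o2+t[1]*d2)
```

```text
pivot [594.25277724 199.77406404 115.        ]
knob [479.17653879 233.08495738 165.        ]
BR [560.4202472  -27.50625683   5.        ]
TR [705.47233317  -1.18356563   5.        ]
BL [511.82895625 235.48516943   5.        ]
rack BL [ 497.45745719 -173.77986427    6.        ]
rack TL [ 583.30556154 -159.67421263    6.        ]
rack TR [ 616.64161717 -351.60245802    6.        ]
rack BR [ 531.47850121 -365.44213082    6.        ]
[396 205   8  24  69] ((399.6177062988281, 216.47061157226562), (24.01102638244629, 2.9104275703430176), 75.96376037597656) [ 569.0026953  -338.17951844   45.        ]
[381 207  15  25 240] ((387.8065490722656, 218.92787170410156), (24.5072078704834, 10.077730178833008), 76.75948333740234) [ 562.66161326 -304.29910296   45.        ]
[365 210  15  25 237] ((372.26470947265625, 221.941162109375), (24.730073928833008, 9.870336532592773), 77.47119140625) [ 554.96091226 -259.87264053   45.        ]
[350 212  15  26 232] ((356.82940673828125, 224.98233032226562), (24.838539123535156, 9.870336532592773), 77.47119140625) [ 547.19138744 -215.8674014    45.        ]
[343 216   6  23  37] ((345.4470520019531, 227.01174926757812), (22.56077003479004, 1.5185132026672363), 77.47119140625) [ 542.07511703 -183.5161361    45.        ]
tri pivot cap [594.21220883 199.72805705 115.25694601] [592.34318868 198.30778536 114.70754812]
tri knob [479.33684421 233.74350152 162.00901882] [477.70945716 232.61027559 161.67228709]
```

```bash
cat > to.py <<'E'
import sys, numpy as np
from h import arm
x,y,z,yaw=map(float,sys.argv[1:5])
s=arm.get_state(); p=s["eef_pos"]; o=s["orientation"]; a=np.radians(o[2])
d=np.array([x,y,z])-p
print("pos",p.round(1),"rpy",o.round(2),"F",s["wrist_force"].round(1),"open",round(s["opening"],1),"t",round(s["time_s"],2),"j6",s["joint_pos"][5].round(1))
t=-(yaw-o[2]); t=(t+180)%360-180
print("cm", np.round([(d[0]*np.cos(a)+d[1]*np.sin(a))/10,(d[0]*np.sin(a)-d[1]*np.cos(a))/10,-d[2]/10],2),"turn",round(np.radians(t),3))
E
python3 to.py 440 -100 260 10.4
```

```text
pos [ 164.  -498.6  256.1] rpy [-1.800e+02  3.000e-02 -7.179e+01] F [ 0.6  0.6 -0.5] open 85.5 t 0.3 j6 90.0
cm [-29.24 -38.67  -0.39] turn -1.435
```

```bash
python3 -m handwheel '[1,-2.4,-3.2,0,-0.12, 1,-4.8,-6.4,0,-0.24, 1,-7.2,-9.6,0,-0.36, 1,-9.6,-12.8,0,-0.48, 1,-12,-16,0,-0.6]' 40; python3 to.py 440 -100 260 10.4
```

```text
time_s: 0.72
eef_pos: [279.0, -333.1, 256.3]
orientation: [-180.0, -0.0, -37.1]
wrist_force: [0.6, -0.8, 0.5]
opening: 25.8
pos [ 279.  -333.1  256.3] rpy [-1.800e+02 -1.000e-02 -3.712e+01] F [ 0.6 -0.8  0.5] open 25.8 t 0.72 j6 77.1
cm [ -1.23 -28.3   -0.37] turn -0.829
```

```bash
python3 -m handwheel '[1,-0.2,-4,0,-0.12, 1,-0.4,-8,0,-0.24, 1,-0.6,-12,0,-0.36, 1,-0.8,-16,0,-0.48, 1,-1,-20,0,-0.6]'; python3 to.py 472 150 260 10.4
```

```text
time_s: 1.13
eef_pos: [392.8, -167.9, 256.6]
orientation: [180.0, -0.0, -2.7]
wrist_force: [1.0, -0.2, 0.5]
opening: -0.2
pos [ 392.8 -167.9  256.6] rpy [ 1.7999e+02 -3.0000e-02 -2.7000e+00] F [ 1.  -0.2  0.5] open -0.2 t 1.13 j6 69.6
cm [  6.42 -32.13  -0.34] turn -0.229
```

```bash
python3 to.py 472 276 200 10.4
```

```text
pos [ 392.8 -167.9  256.6] rpy [ 1.7999e+02 -3.0000e-02 -2.7000e+00] F [ 1.  -0.2  0.5] open -0.2 t 1.13 j6 69.6
cm [  5.82 -44.71   5.66] turn -0.229
```

```bash
python3 -m handwheel '[1,0.6,-4,0,-0.1, 1,1.2,-8,0,-0.2, 1,1.8,-12,0,-0.229, 1,2.4,-16,0,-0.229, 1,3,-20,0,-0.229]'; python3 to.py 472 276 200 10.4
```

```text
time_s: 1.55
eef_pos: [432.6, 30.4, 256.5]
orientation: [180.0, -0.0, 10.1]
wrist_force: [1.4, -0.1, 0.3]
opening: 0.5
pos [432.6  30.4 256.5] rpy [ 1.80e+02 -3.00e-02  1.01e+01] F [ 1.4 -0.1  0.3] open 0.5 t 1.55 j6 83.9
cm [  8.19 -23.49   5.65] turn -0.005
```

```bash
python3 -m handwheel '[1,1.3,-4,0,-0.005, 1,2.6,-8,0,-0.005, 1,3.9,-12,0,-0.005, 1,5.2,-16,0,-0.005, 1,6.5,-20,0,-0.005]'; python3 to.py 472 276 153 10.4
```

```text
time_s: 1.97
eef_pos: [461.1, 237.0, 256.4]
orientation: [-180.0, -0.0, 10.4]
wrist_force: [1.0, -1.1, 0.0]
opening: -0.3
pos [461.1 237.  256.4] rpy [-1.800e+02 -2.000e-02  1.039e+01] F [ 1.  -1.1  0. ] open -0.3 t 1.97 j6 106.8
cm [ 1.78 -3.64 10.34] turn -0.0
```

```bash
python3 -m handwheel '[1,1.8,-3.7,0,0, 1,1.8,-3.7,3.5,0, 1,1.8,-3.7,7,0, 1,1.8,-3.7,10.3,0, 1,1.8,-3.7,10.3,0]'
python3 - <<'E'
from h import *
c=cam("top"); crop(c,150,165,130,110,5,"pics/t3.png")
c=cam("scene"); crop(c,170,180,130,110,5,"pics/s3.png")
E
python3 to.py 472 276 153 10.4
```

```text
time_s: 2.38
eef_pos: [469.2, 273.0, 147.5]
orientation: [179.8, 0.5, 10.4]
wrist_force: [-1.4, -0.7, -0.6]
opening: -0.1
pos [471.9 274.1 153.3] rpy [1.7996e+02 1.2000e-01 1.0370e+01] F [-0.7  0.2  0.8] open 0.5 t 2.48 j6 109.8
cm [ 0.05 -0.19  0.03] turn -0.001
```

View pics/s3.png

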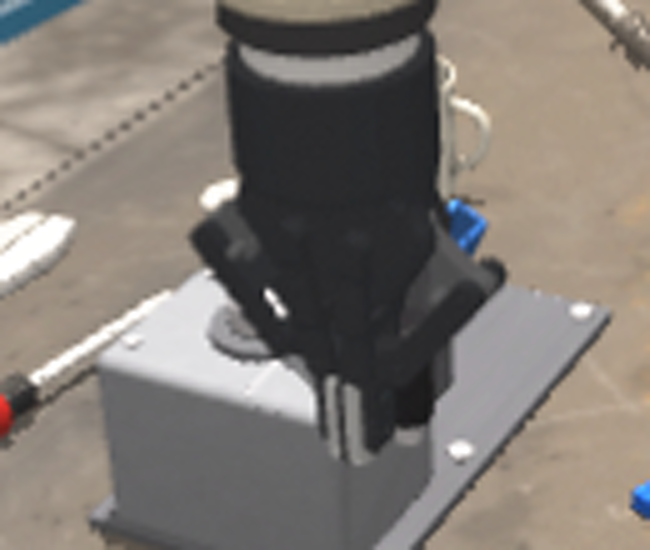

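View pics/t3.png

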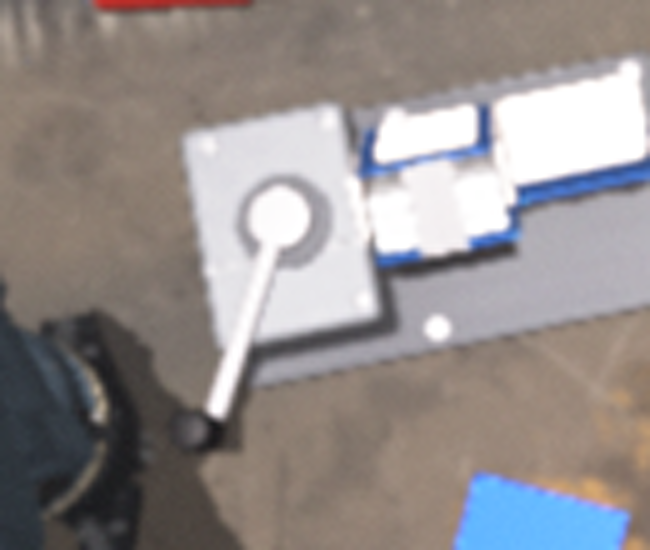

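```bash
python3 -m handwheel '[1,0,1,0,0, 1,0,2,0,0, 1,-0.5,3,0,0, 1,-0.8,4,0,0, 1,-1.1,5,0,0]'; python3 to.py 472 276 153 10.4
```

```text
time_s: 2.9
eef_pos: [470.3, 223.3, 155.5]
orientation: [-179.8, -0.1, 10.4]
wrist_force: [-7.7, 7.9, 3.6]
opening: -0.2
pos [470.3 223.3 155.5] rpy [-1.7976e+02 -8.0000e-02  1.0390e+01] F [-7.7  7.9  3.6] open -0.2 t 2.9 j6 104.9
cm [ 1.11 -5.15  0.25] turn -0.0
```

```bash
python3 -m handwheel '[1,-0.2,2,0,0, 1,-0.1,4,0,0, 1,0.35,6,0,0, 1,0.9,7.5,0,0, 1,1.5,8.6,0,0]'; python3 to.py 472 276 153 10.4
```

```text
time_s: 3.32
eef_pos: [500.3, 140.3, 155.3]
orientation: [-179.8, -0.0, 10.3]
wrist_force: [-7.2, 7.5, 1.9]
opening: 0.2
pos [500.3 140.3 155.3] rpy [-1.7981e+02 -3.0000e-02  1.0340e+01] F [-7.2  7.5  1.9] open 0.2 t 3.32 j6 95.2
cm [ -0.34 -13.86   0.23] turn -0.001
```

```bash
python3 -m handwheel '[1,0.2,0.4,0,0, 1,0.4,0.8,0,0, 1,0.5,1.0,0,0, 1,0.5,1.2,0,0, 1,0.5,1.2,0,0]'
python3 - <<'E'
from h import *
c=cam("top"); crop(c,175,165,130,110,5,"pics/t4.png")
E
```

```text
time_s: 3.73
eef_pos: [505.9, 133.7, 155.3]
orientation: [-179.3, 0.0, 10.5]
wrist_force: [-14.7, 27.6, 5.5]
opening: 0.2
```

View pics/t4.png

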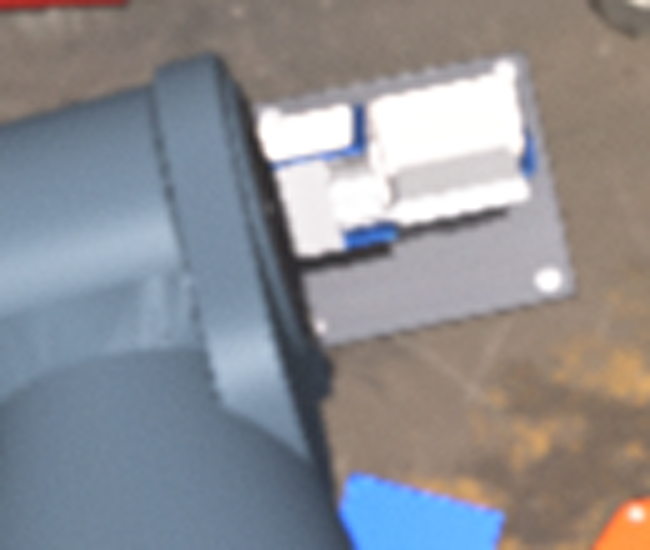

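```bash
python3 -m handwheel '[1,-0.8,-2,0,0, 1,-1.2,-4,0,0, 1,-1.2,-6,0,0, 1,-1.0,-8,-2,0, 1,0,-9,-5,0]'; python3 -m handwheel '[1,-2,0,-3,0, 1,-6,1,-3,0, 1,-10,2,-3,0, 1,-14,2,-3,0, 1,-14,2,-3,0]'
python3 - <<'E'
from h import *
c=cam("top"); crop(c,175,165,130,110,6,"pics/t5.png")
c=cam("scene"); crop(c,180,180,130,110,6,"pics/s5.png")
E
```

```text
time_s: 4.2
eef_pos: [489.7, 218.8, 203.8]
orientation: [180.0, 0.2, 10.4]
wrist_force: [1.3, 0.1, 1.5]
opening: 0.0
time_s: 4.62
eef_pos: [351.6, 170.9, 234.9]
orientation: [-180.0, 0.1, 10.3]
wrist_force: [-0.6, 0.5, 0.4]
opening: 0.3
```

View pics/t5.png

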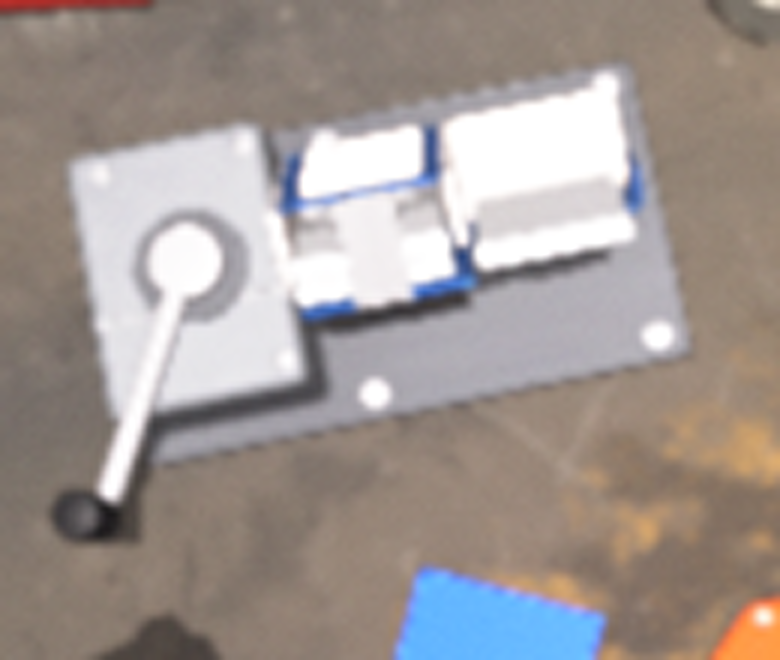

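View pics/s5.png

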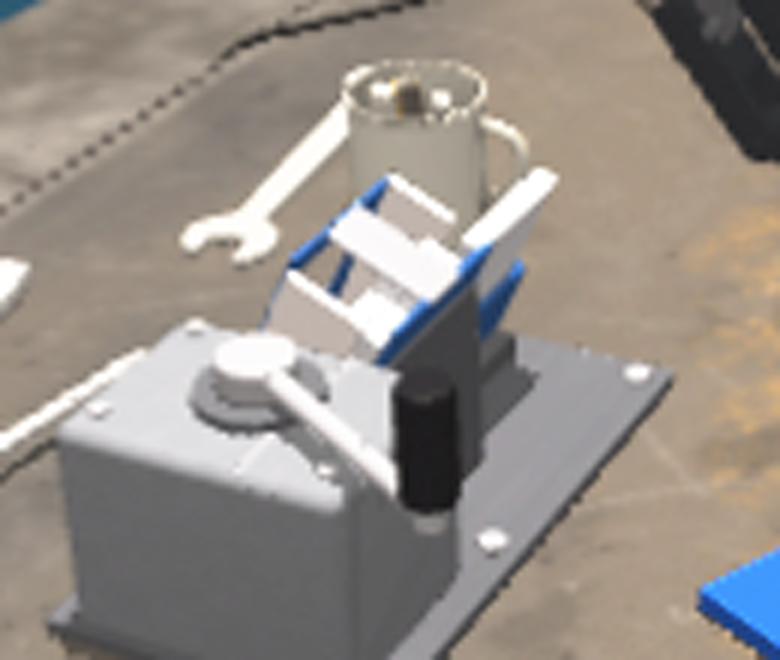

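```bash
python3 - <<'E'
from h import *
c=cam("top")
f=lambda u,v:(175+(u+.5)/6-.5,165+(v+.5)/6-.5)
O=np.array([609.3,118.3]);a=np.radians(10.4);R=np.array([[np.cos(a),np.sin(a)],[-np.sin(a),np.cos(a)]])
for p in [(478,268),(474,238),(635,242),(629,210),(555,240)]:
    w=onz(c,f(*p),106); print(p,w,R@(w[:2]-O))
E
python3 to.py 580 60 150 10.4
```

```text
(478, 268) [588.52606177  69.43913552 106.        ] [-29.25297448 -44.30805877]
(474, 238) [602.17100783  71.08062116 106.        ] [-15.53587522 -45.15671432]
(635, 242) [598.92313047  -1.09710006 106.        ] [ -31.75985528 -115.5623577 ]
(629, 210) [613.52906063   1.30275663 106.        ] [ -16.96065898 -115.83857716]
(555, 240) [600.54143363  34.75371056 106.        ] [-23.69638076 -80.59265787]
pos [358.3 173.7 235.2] rpy [-179.94   -0.25   10.33] F [ 0.  -0.   0.9] open -0.1 t 4.77 j6 105.5
cm [19.77 15.16  8.52] turn -0.001
```

```bash
python3 to.py 609 37 150 10.4; python3 -m handwheel '[0,4,2,0,0, 0,8,4,0,0, 0,12,6,0,0, 0,15,8,0,0, 0,18,9.6,0,0]' 30; python3 to.py 609 37 150 10.4
```

```text
pos [358.3 173.7 235.2] rpy [-179.94   -0.25   10.33] F [ 0.  -0.   0.9] open -0.1 t 4.77 j6 105.5
cm [22.21 17.94  8.52] turn -0.001
time_s: 5.18
eef_pos: [555.6, 110.2, 233.6]
orientation: [180.0, -0.1, 10.3]
wrist_force: [0.2, 0.5, -0.5]
opening: 42.8
pos [555.6 110.2 233.6] rpy [ 1.7999e+02 -1.0000e-01  1.0310e+01] F [ 0.2  0.5 -0.5] open 42.8 t 5.18 j6 90.9
cm [3.94 8.16 8.36] turn -0.001
```

```bash
python3 -m handwheel '[0,2,4,1,0, 0,3.9,8.1,2,0, 0,3.9,8.1,5,0, 0,3.9,8.1,8.3,0, 0,3.9,8.1,8.3,0]' 30; python3 to.py 609 37 94 10.4;  python3 - <<'E'
from h import *
c=cam("scene"); crop(c,180,150,130,110,6,"pics/s6.png")
E
```

```text
time_s: 5.6
eef_pos: [603.5, 37.3, 144.3]
orientation: [-179.9, 0.5, 10.2]
wrist_force: [-1.4, -0.1, -1.0]
opening: 42.4
pos [603.5  37.3 144.3] rpy [-179.94    0.48   10.22] F [-1.4 -0.1 -1. ] open 42.4 t 5.6 j6 83.3
cm [0.54 0.13 5.03] turn -0.003
```

View pics/s6.png

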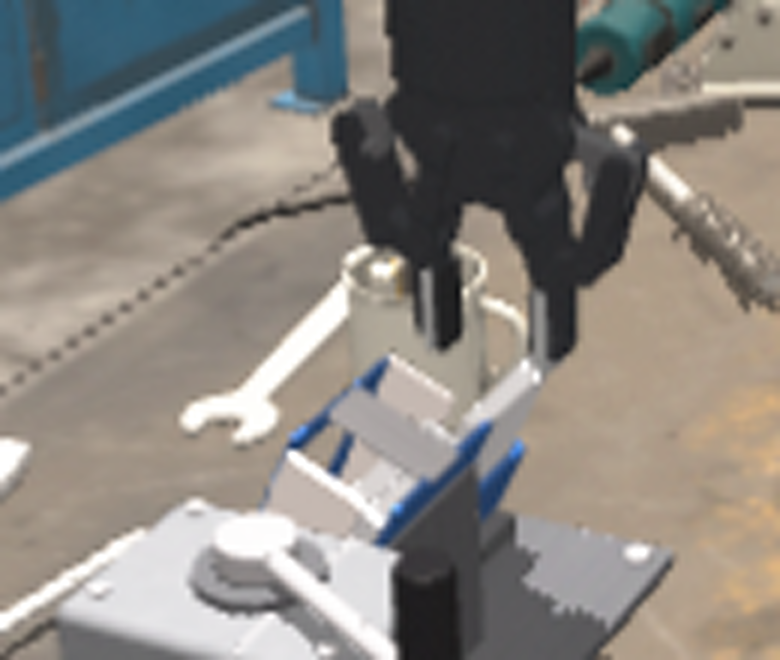

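```bash
python3 to.py 607 37 96 10.4
```

```text
pos [604.   38.1 147.5] rpy [-179.96    0.33   10.28] F [-0.3 -0.1 -0.2] open 42.8 t 5.65 j6 83.3
cm [0.28 0.16 5.15] turn -0.002
```

```bash
python3 -m handwheel '[0,0,0,1,0, 0,0,0,2.5,0, 0,0,0,4,0, 0,0,0,5.2,0, 0,0,0,5.2,0]' 30
python3 - <<'E'
from h import *
c=cam("scene"); crop(c,180,150,130,110,6,"pics/s7.png")
c=cam("top"); crop(c,175,165,130,110,6,"pics/t7.png")
E
python3 to.py 607 37 96 10.4
```

```text
time_s: 6.07
eef_pos: [604.9, 39.9, 98.1]
orientation: [-180.0, 0.0, 10.4]
wrist_force: [0.2, -0.1, 0.4]
opening: 42.7
pos [605.7  39.9  99.9] rpy [ 1.7999e+02 -1.1000e-01  1.0420e+01] F [ 0.2 -0.7  0.6] open 42.5 t 6.17 j6 83.3
cm [0.07 0.31 0.39] turn 0.0
```

View pics/s7.png

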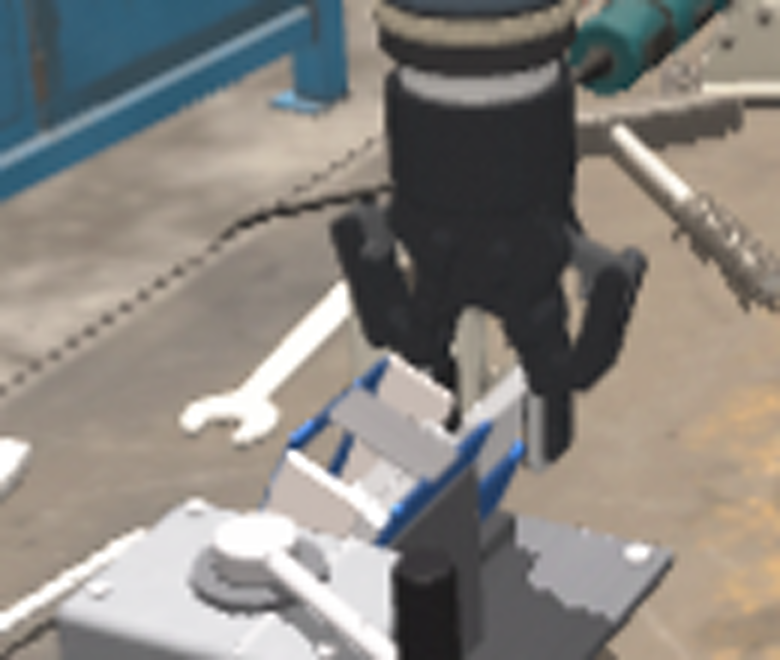

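```bash
python3 -m handwheel '[0,0,0.3,0.4,0, 0.5,0,0.3,0.4,0, 1,0,0.3,0.4,0, 1,0,0.3,0.4,0, 1,0,0.3,0,0]' 25
python3 - <<'E'
from h import *
c=cam("scene"); crop(c,180,150,130,110,6,"pics/s8.png")
E
```

```text
time_s: 6.58
eef_pos: [608.8, 36.8, 100.2]
orientation: [180.0, -0.4, 10.4]
wrist_force: [9.7, 0.7, -2.4]
opening: 21.8
```

View pics/s8.png

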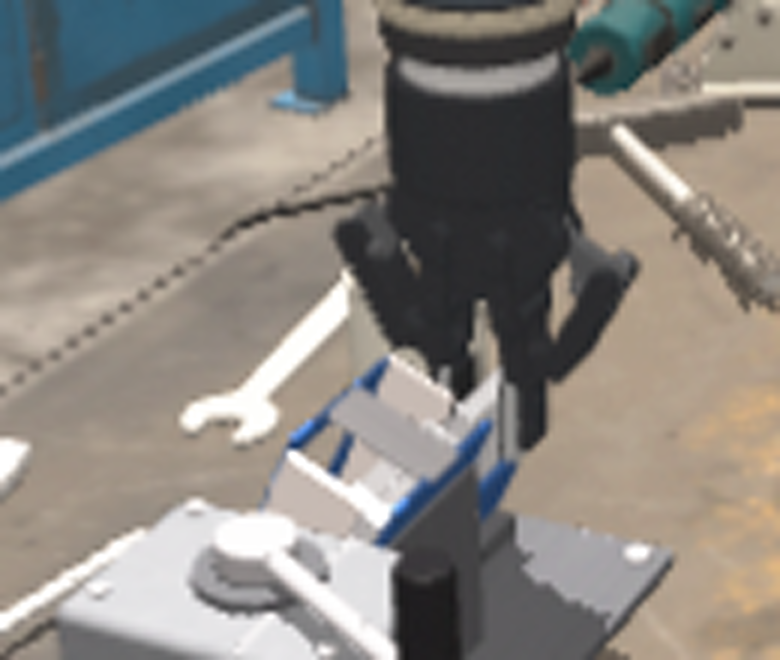

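```bash
python3 -m handwheel '[1,0,0,-1,0, 1,0,0,-2.5,0, 1,0,0,-4,0, 1,0,0,-6,0, 1,0,0,-6,0]' 40
python3 - <<'E'
from h import *
c=cam("scene"); crop(c,180,120,130,110,6,"pics/s9.png")
E
```

```text
time_s: 7.05
eef_pos: [607.3, 36.5, 162.4]
orientation: [180.0, -0.3, 10.4]
wrist_force: [0.1, -0.1, -0.7]
opening: 9.7
```

View pics/s9.png

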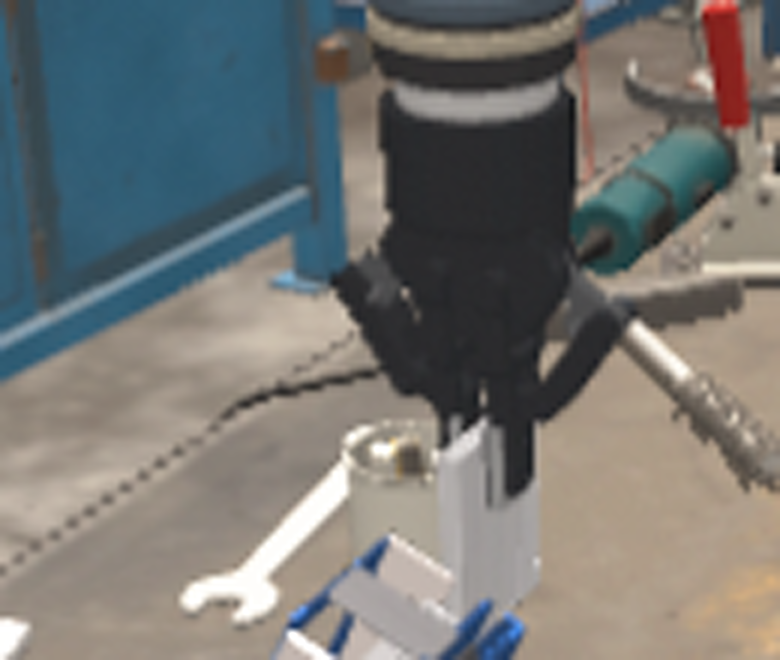

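```bash
python3 to.py 569 -329 190 99.8; python3 -m handwheel '[1,0,2.5,-1,-0.1, 1,0,5,-2,-0.22, 1,0,8,-2.5,-0.34, 1,0,11,-2.5,-0.46, 1,0,14,-2.5,-0.58]' 40; python3 to.py 569 -329 190 99.8
```

```text
pos [606.6  36.4 160.4] rpy [179.98  -0.22  10.37] F [-0.   0.2 -1.2] open 9.2 t 7.1 j6 83.1
cm [-10.27  35.27  -2.96] turn -1.561
time_s: 7.52
eef_pos: [630.4, -102.4, 182.6]
orientation: [-180.0, 0.0, 44.0]
wrist_force: [0.3, 0.2, -2.0]
opening: 9.5
pos [ 630.4 -102.4  182.6] rpy [-1.7996e+02  2.0000e-02  4.3970e+01] F [ 0.3  0.2 -2. ] open 9.5 t 7.52 j6 36.8
cm [-20.15  12.04  -0.74] turn -0.974
```

```bash
python3 -m handwheel '[1,-3,1.8,0,-0.12, 1,-6,3.6,0,-0.24, 1,-9,5.4,0,-0.36, 1,-12,7.2,0,-0.48, 1,-15,9,0,-0.6]' 40; python3 to.py 569 -329 190 99.8
```

```text
time_s: 7.93
eef_pos: [582.9, -271.3, 181.9]
orientation: [-179.9, -0.0, 78.3]
wrist_force: [1.0, -0.5, -2.2]
opening: 9.2
pos [ 582.9 -271.3  181.9] rpy [-1.799e+02 -3.000e-02  7.832e+01] F [ 1.  -0.5 -2.2] open 9.2 t 7.93 j6 -13.3
cm [-5.93 -0.19 -0.81] turn -0.375
```

```bash
python3 -m handwheel '[1,-2,0,0,-0.12, 1,-4,-0.1,0,-0.24, 1,-5.9,-0.2,0,-0.375, 1,-5.9,-0.2,0,-0.375, 1,-5.9,-0.2,0,-0.375]' 40; python3 to.py 569 -329 170 99.8;  python3 - <<'E'
from h import *
c=cam("scene"); crop(c,270,130,130,110,6,"pics/s10.png")
c=cam("top"); crop(c,320,180,130,90,6,"pics/t10.png")
E
```

```text
time_s: 8.35
eef_pos: [568.9, -327.9, 181.9]
orientation: [-179.9, -0.1, 99.3]
wrist_force: [0.1, -0.1, -1.3]
opening: 9.5
pos [ 568.9 -327.9  181.9] rpy [-1.7992e+02 -8.0000e-02  9.9310e+01] F [ 0.1 -0.1 -1.3] open 9.5 t 8.35 j6 -39.3
cm [-0.11 -0.01  1.19] turn -0.009
```

View pics/s10.png

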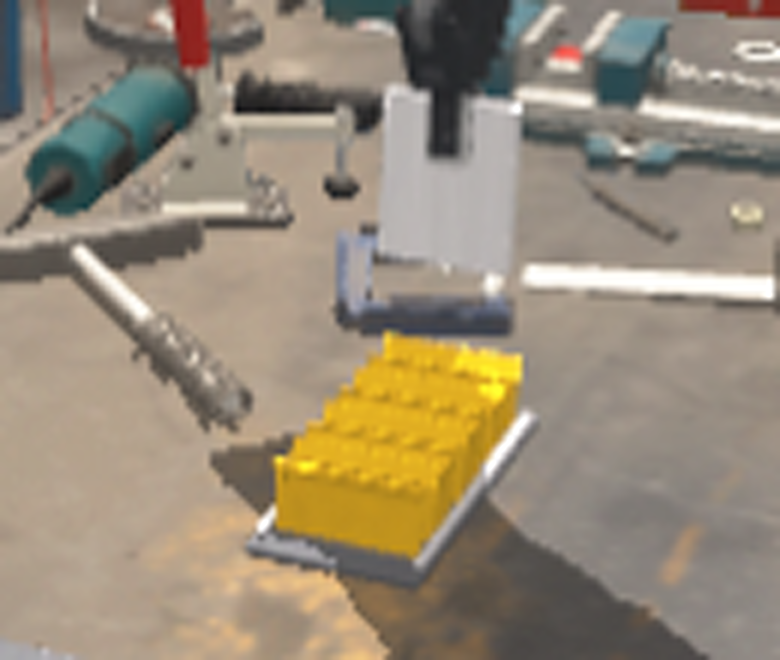

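View pics/t10.png

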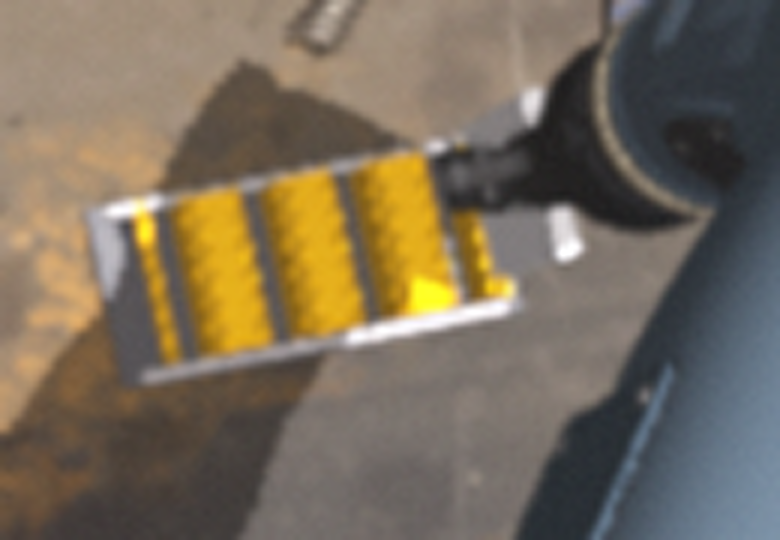

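```bash
python3 -m handwheel '[1,-0.1,0,1.5,-0.009, 1,-0.1,0,3,-0.009, 1,-0.1,0,4.5,-0.009, 1,-0.1,0,5.2,-0.009, 1,-0.1,0,5.2,-0.009]' 40; python3 to.py 569 -329 170 99.8;  python3 - <<'E'
from h import *
c=cam("scene"); crop(c,270,150,130,90,6,"pics/s11.png")
c=cam("top"); crop(c,320,180,130,90,6,"pics/t11.png")
E
```

```text
time_s: 8.87
eef_pos: [569.3, -326.7, 129.4]
orientation: [-179.9, -0.1, 100.0]
wrist_force: [-0.4, 0.1, -1.3]
opening: 9.6
pos [ 569.3 -326.7  129.4] rpy [-1.7985e+02 -1.3000e-01  9.9980e+01] F [-0.4  0.1 -1.3] open 9.6 t 8.87 j6 -39.8
cm [-0.22 -0.07 -4.06] turn 0.003
```

View pics/s11.png

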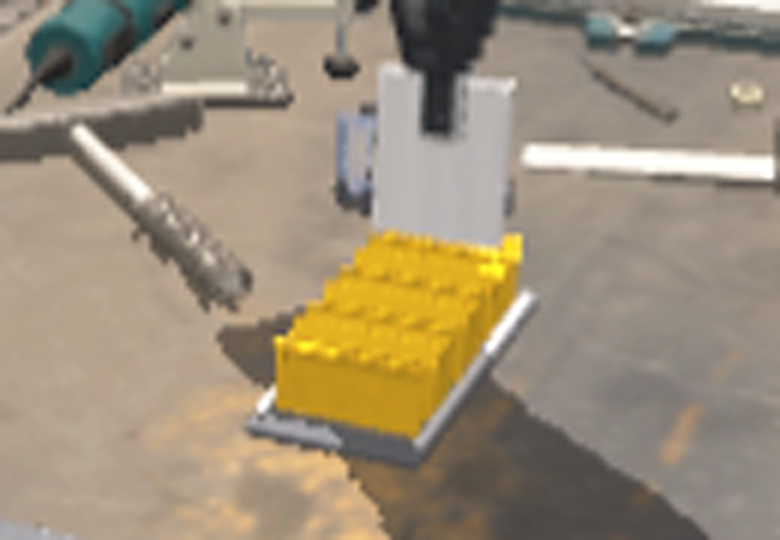

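View pics/t11.png

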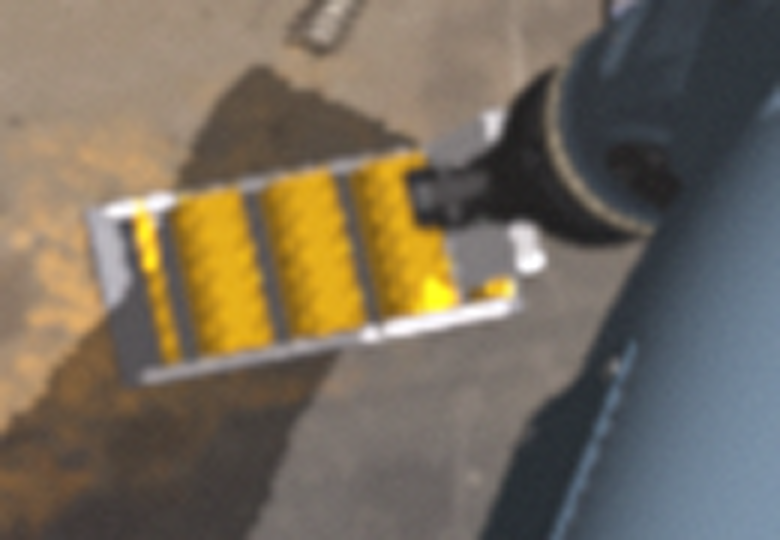

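```bash
python3 -m handwheel '[1,-0.22,-0.05,0.8,0, 1,-0.22,-0.05,1.6,0, 1,-0.22,-0.05,2.4,0, 1,-0.22,-0.05,3.2,0, 1,-0.22,-0.05,3.7,0]' 40; python3 to.py 569 -329 85 99.8
```

```text
time_s: 9.38
eef_pos: [569.4, -330.2, 92.8]
orientation: [-179.9, -0.1, 100.0]
wrist_force: [0.3, 1.1, -1.5]
opening: 9.7
pos [ 569.4 -330.2   92.8] rpy [-1.7994e+02 -6.0000e-02  9.9970e+01] F [ 0.3  1.1 -1.5] open 9.7 t 9.38 j6 -40.1
cm [ 0.13 -0.01  0.78] turn 0.003
```

Sliding in freely. Now I'll go down to the floor.

```bash
python3 -m handwheel '[1,0,0,0.3,0, 1,0,0,0.5,0, 1,0,0,0.7,0, 1,0,0,0.8,0, 1,0,0,0.8,0]' 40; python3 to.py 569 -329 85 99.8
```

```text
time_s: 9.8
eef_pos: [569.8, -330.5, 88.2]
orientation: [179.9, 0.0, 100.0]
wrist_force: [-4.1, 1.9, 12.7]
opening: 9.4
pos [ 569.8 -330.5   88.2] rpy [1.7995e+02 4.0000e-02 9.9980e+01] F [-4.1  1.9 12.7] open 9.4 t 9.8 j6 -40.1
cm [ 0.16 -0.05  0.32] turn 0.003
```

```bash
python3 -m handwheel '[0.4,0,0,-0.3,0, 0.35,0,0,-0.3,0, 0.35,0,0,-0.5,0, 0.35,0,0,-3,0, 0.35,0,0,-6,0]' 40; python3 -m handwheel '[0.35,1,-4,-5,0, 0.35,1,-8,-5,0, 0.35,1,-12,-5,0, 0.35,4,-16,-5,0.1, 0.35,8,-18,-5,0.2]' 40
python3 - <<'E'
from h import *
c=cam("scene"); crop(c,270,150,130,90,6,"pics/s12.png")
c=cam("top"); crop(c,320,180,130,90,6,"pics/t12.png")
E
python3 to.py 472 276 153 10.4
```

```text
time_s: 10.22
eef_pos: [568.7, -329.7, 144.6]
orientation: [-179.8, -0.2, 100.0]
wrist_force: [1.1, -0.3, 0.6]
opening: 28.1
time_s: 10.63
eef_pos: [391.4, -298.3, 196.4]
orientation: [180.0, 0.1, 88.1]
wrist_force: [0.0, 0.6, 0.6]
opening: 28.0
pos [ 387.6 -292.9  195.7] rpy [-179.74   -0.2    88.23] F [0.9 0.3 0.7] open 27.8 t 10.73 j6 -35.3
cm [57.12  6.68  4.27] turn 1.358
```

View pics/s12.png

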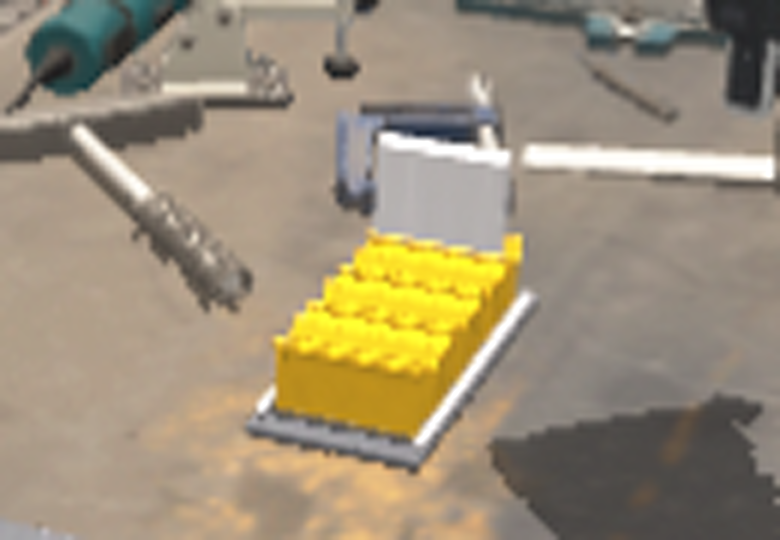

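View pics/t12.png

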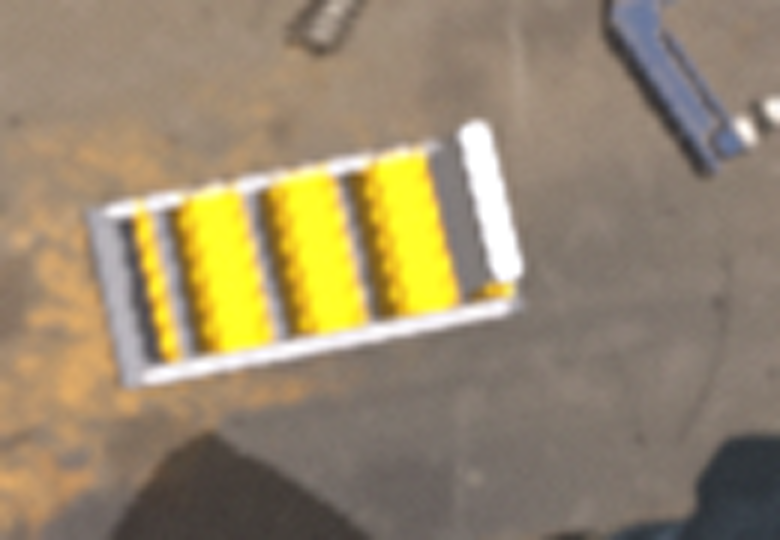

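```bash
python3 - <<'E'
from h import *
c=cam("top")
g=lambda u,v:(320+(u+.5)/6-.5,180+(v+.5)/6-.5)
for p in [(475,124),(508,283),(491,203)]: print(onz(c,g(*p),96))
E
python3 to.py 472 276 200 10.4
```

```text
[ 607.06057411 -323.19307152   96.        ]
[ 534.39887031 -333.6740523    96.        ]
[ 570.798772   -328.23629151   96.        ]
pos [ 391.  -295.2  196.5] rpy [-1.7996e+02 -4.0000e-02  8.8470e+01] F [-0.1  0.2  1.2] open 27.9 t 10.78 j6 -35.5
cm [57.31  6.57 -0.35] turn 1.363
```

```bash
python3 -m handwheel '[1,4,0.4,-0.5,0.12, 1,8,0.8,-1,0.24, 1,12,1.2,-1.5,0.36, 1,16,1.6,-1.5,0.48, 1,20,2,-1.5,0.6]' 40; python3 to.py 472 278 210 10.4
```

```text
time_s: 11.2
eef_pos: [418.3, -115.8, 211.8]
orientation: [179.9, -0.0, 57.1]
wrist_force: [0.0, 0.2, -0.4]
opening: -0.2
pos [ 418.3 -115.8  211.8] rpy [ 1.7988e+02 -5.0000e-02  5.7110e+01] F [ 0.   0.2 -0.4] open -0.2 t 11.2 j6 17.4
cm [ 35.99 -16.88   0.18] turn 0.815
```

```bash
python3 -m handwheel '[1,3.6,-1.7,0,0.12, 1,7.2,-3.4,0,0.24, 1,10.8,-5.1,0,0.36, 1,14.4,-6.8,0,0.48, 1,18,-8.4,0,0.6]' 40; python3 to.py 472 278 210 10.4
```

```text
time_s: 11.62
eef_pos: [441.2, 56.5, 211.5]
orientation: [180.0, -0.1, 27.4]
wrist_force: [0.9, -0.4, 0.3]
opening: -0.2
pos [441.2  56.5 211.5] rpy [ 1.7997e+02 -9.0000e-02  2.7380e+01] F [ 0.9 -0.4  0.3] open -0.2 t 11.62 j6 69.9
cm [ 12.93 -18.25   0.15] turn 0.296
```

```bash
python3 -m handwheel '[1,2.3,-3.2,0,0.1, 1,4.6,-6.4,0,0.2, 1,6.9,-9.6,0,0.296, 1,9.2,-12.8,0,0.296, 1,11.5,-16,0,0.296]' 40; python3 -m handwheel '[1,0,0,0,0,1,0,0,0,0,1,0,0,0,0,1,0,0,0,0,1,0,0,0,0]'; python3 to.py 472 276 153 10.4
```

```text
time_s: 12.03
eef_pos: [468.7, 252.5, 211.3]
orientation: [-180.0, -0.1, 10.7]
wrist_force: [0.9, -1.3, 1.5]
opening: 0.1
time_s: 12.45
eef_pos: [467.8, 248.5, 211.3]
orientation: [-180.0, -0.0, 10.6]
wrist_force: [0.0, -0.2, 0.3]
opening: -0.6
pos [467.8 248.5 211.3] rpy [-1.800e+02 -1.000e-02  1.056e+01] F [ 0.  -0.2  0.3] open -0.6 t 12.45 j6 107.4
cm [ 0.91 -2.63  5.83] turn 0.003
```

```bash
python3 -m handwheel '[1,0.7,-2.6,0,0, 1,0.7,-2.6,0,0, 1,0.7,-2.6,2.5,0, 1,0.7,-2.6,5.8,0, 1,0.7,-2.6,5.8,0]'; python3 -m handwheel '[1,0,1,0,0, 1,0,2,0,0, 1,-0.5,3,0,0, 1,-0.8,4,0,0, 1,-1.1,5,0,0]'; python3 to.py 470 223 155 10.4
```

```text
time_s: 12.87
eef_pos: [467.4, 274.0, 148.7]
orientation: [179.9, 0.4, 10.6]
wrist_force: [-1.4, -0.5, -0.2]
opening: 0.2
time_s: 13.28
eef_pos: [467.2, 224.9, 154.7]
orientation: [-179.8, 0.0, 10.6]
wrist_force: [-8.6, 7.8, -1.8]
opening: 0.1
pos [467.2 224.9 154.7] rpy [-1.7978e+02  4.0000e-02  1.0650e+01] F [-8.6  7.8 -1.8] open 0.1 t 13.28 j6 104.9
cm [ 0.24  0.24 -0.03] turn 0.004
```

Now the rest of the stroke, as before (with +0.2 corrections).

```bash
python3 -m handwheel '[1,0,2.1,0,0, 1,0.1,4.2,0,0, 1,0.6,6.2,0,0, 1,1.1,7.7,0,0, 1,1.7,8.8,0,0]'; python3 -m handwheel '[1,0.2,0.4,0,0, 1,0.4,0.8,0,0, 1,0.5,1.0,0,0, 1,0.5,1.2,0,0, 1,0.5,1.2,0,0]'
```

```text
time_s: 13.7
eef_pos: [500.4, 140.6, 155.1]
orientation: [-179.8, -0.0, 10.6]
wrist_force: [-7.4, 6.9, 3.0]
opening: -0.1
time_s: 14.12
eef_pos: [506.3, 133.9, 155.2]
orientation: [-179.4, 0.0, 10.7]
wrist_force: [-13.2, 25.0, 3.4]
opening: -0.2
```

```bash
python3 -m handwheel '[1,-0.8,-2,0,0, 1,-1.2,-4,0,0, 1,-1.2,-6,0,0, 1,-1.0,-8,-2,0, 1,0,-9,-5,0]'; python3 -m handwheel '[0,-2,0,-3,0, 0,-6,1,-3,0, 0,-10,2,-3,0, 0,-14,2,-3,0, 0,-14,2,-3,0]' 30
python3 - <<'E'
from h import *
c=cam("top"); crop(c,175,165,130,110,6,"pics/t15.png"); crop(c,320,180,130,90,6,"pics/t15b.png")
E
python3 to.py 607 37 150 10.4
```

```text
time_s: 14.53
eef_pos: [489.5, 219.2, 203.8]
orientation: [180.0, 0.2, 10.6]
wrist_force: [1.1, -0.7, -0.6]
opening: -0.4
time_s: 14.95
eef_pos: [351.6, 170.6, 234.8]
orientation: [180.0, 0.1, 10.6]
wrist_force: [0.5, 0.3, -0.6]
opening: 42.8
pos [355.  172.  235.4] rpy [-1.7996e+02 -1.5000e-01  1.0610e+01] F [0.2 0.4 1.1] open 42.6 t 15.0 j6 105.2
cm [22.28 17.91  8.54] turn 0.004
```

View pics/t15.png

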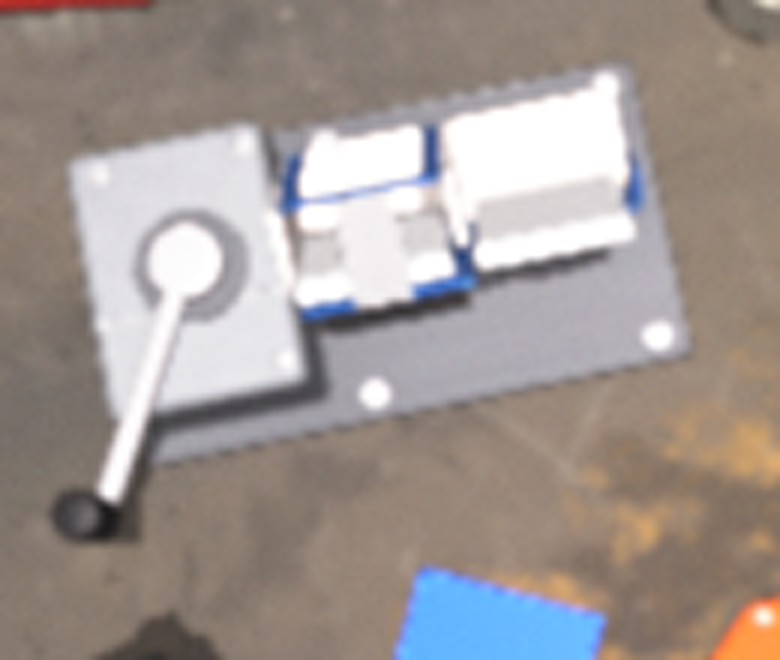

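View pics/t15b.png

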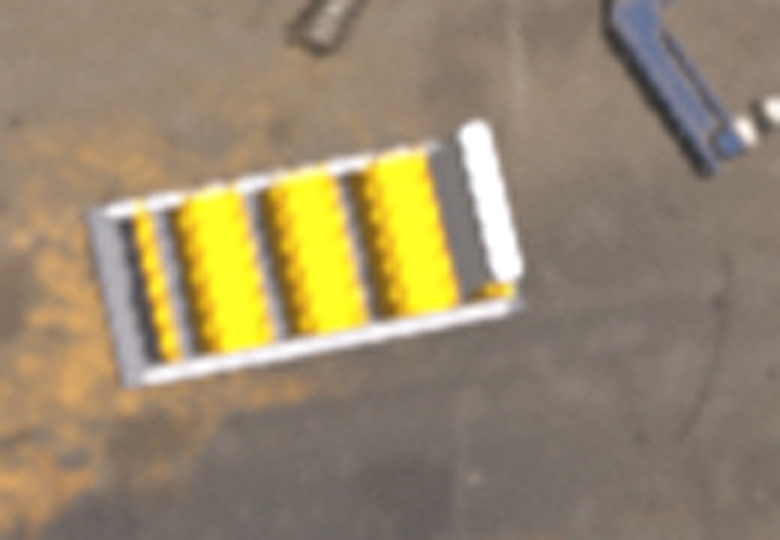

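```bash
python3 -m handwheel '[0,4,2,0,0, 0,8,4,0,0, 0,12,6,0,0, 0,15,8,0,0, 0,18,9.7,0,0]' 30; python3 -m handwheel '[0,2,4,1,0, 0,4,8.2,2,0, 0,4.1,8.2,4,0, 0,4.1,8.2,6.5,0, 0,4.1,8.2,8,0]'; python3 -m handwheel '[0,0,0,0,0, 0,0,0,0,0, 0,0,0,0,0, 0,0,0,0,0, 0,0,0,0,0]'; python3 to.py 607 37 96 10.4
```

```text
time_s: 15.42
eef_pos: [555.7, 109.6, 234.8]
orientation: [180.0, -0.2, 10.6]
wrist_force: [0.2, 1.0, 0.5]
opening: 42.5
time_s: 15.83
eef_pos: [609.0, 36.1, 152.0]
orientation: [180.0, -0.0, 10.5]
wrist_force: [-0.8, -0.0, -1.0]
opening: 42.7
time_s: 16.25
eef_pos: [608.6, 38.8, 154.7]
orientation: [180.0, -0.1, 10.7]
wrist_force: [0.4, -0.1, 0.6]
opening: 42.4
pos [608.6  38.8 154.7] rpy [ 1.7998e+02 -1.5000e-01  1.0650e+01] F [ 0.4 -0.1  0.6] open 42.4 t 16.25 j6 83.0
cm [-0.19  0.15  5.87] turn 0.004
```

```bash
python3 -m handwheel '[0,-0.2,0.15,1.5,0, 0,-0.2,0.15,3,0, 0,-0.2,0.15,4.5,0, 0,-0.2,0.15,5.9,0, 0,-0.2,0.15,5.9,0]' 25; python3 -m handwheel '[0.5,0,0,0,0, 1,0,0,0,0, 1,0,0,0,0, 1,0,0,0,0, 1,0,0,-0.4,0]';python3 -m handwheel '[1,0,0,-1,0, 1,0,0,-2.5,0, 1,0,0,-4,0, 1,0,0,-6,0, 1,0,0,-6,0]' 40
python3 - <<'E'
from h import *
c=cam("scene"); crop(c,180,120,130,110,6,"pics/s16.png")
E
python3 to.py 561 -285 185 99.8
```

```text
time_s: 16.67
eef_pos: [605.0, 37.0, 92.4]
orientation: [-180.0, 0.2, 10.7]
wrist_force: [-0.6, -0.1, 0.5]
opening: 42.8
time_s: 17.08
eef_pos: [610.1, 37.5, 100.9]
orientation: [180.0, -0.5, 10.7]
wrist_force: [11.1, 2.3, -2.0]
opening: 21.2
time_s: 17.5
eef_pos: [608.3, 37.1, 163.1]
orientation: [180.0, -0.4, 10.6]
wrist_force: [1.1, 0.4, -1.8]
opening: 9.6
pos [607.7  37.  161.1] rpy [179.97  -0.3   10.64] F [ 0.4 -1.  -2.2] open 9.1 t 17.55 j6 82.8
cm [-10.54  30.79  -2.39] turn -1.556
```

View pics/s16.png

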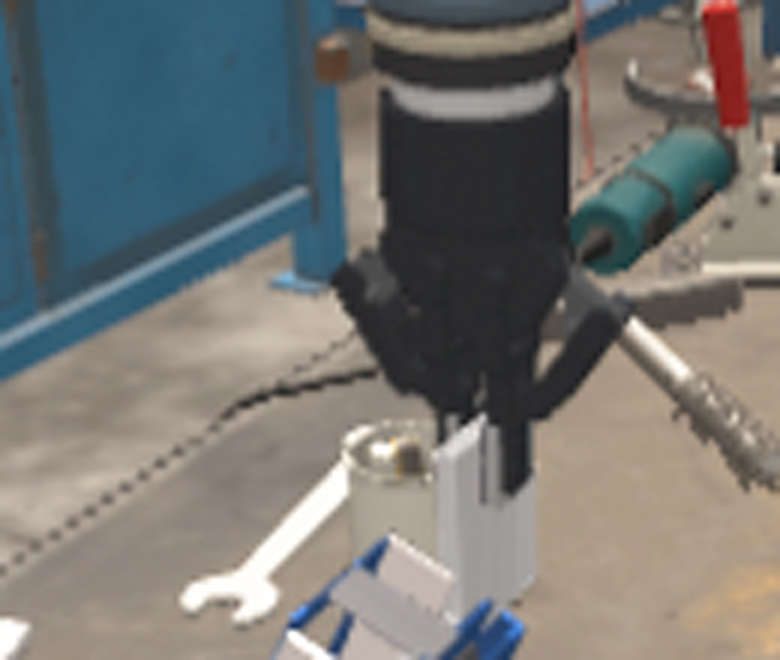

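```bash
python3 -m handwheel '[1,0,2.5,-1,-0.1, 1,0,5,-2,-0.22, 1,0,8,-2.5,-0.34, 1,0,11,-2.5,-0.46, 1,-0.5,14,-2.5,-0.58]' 40; python3 to.py 561 -285 185 99.8
```

```text
time_s: 17.97
eef_pos: [627.7, -102.7, 182.9]
orientation: [180.0, -0.0, 44.2]
wrist_force: [-0.7, 0.2, -2.0]
opening: 9.7
pos [ 627.7 -102.7  182.9] rpy [ 1.7997e+02 -3.0000e-02  4.4240e+01] F [-0.7  0.2 -2. ] open 9.7 t 17.97 j6 36.5
cm [-17.49   8.4   -0.21] turn -0.97
```

```bash
python3 -m handwheel '[1,-3,1.5,0,-0.12, 1,-6,3,0,-0.24, 1,-9,4.5,0,-0.36, 1,-12,6,0,-0.48, 1,-15,7.2,0,-0.6]' 40; python3 to.py 561 -285 185 99.8
```

```text
time_s: 18.38
eef_pos: [568.0, -259.1, 182.3]
orientation: [-180.0, -0.0, 78.6]
wrist_force: [-0.1, -0.5, -1.7]
opening: 9.1
pos [ 568.  -259.1  182.3] rpy [-1.7996e+02 -1.0000e-02  7.8580e+01] F [-0.1 -0.5 -1.7] open 9.1 t 18.38 j6 -13.1
cm [-2.68 -0.17 -0.27] turn -0.37
```

```bash
python3 -m handwheel '[1,-1,0,0,-0.12, 1,-2,-0.1,0,-0.24, 1,-2.5,-0.2,0,-0.37, 1,-2.5,-0.2,0,-0.37, 1,-2.5,-0.2,0,-0.37]' 40;  python3 - <<'E'
from h import *
c=cam("scene"); crop(c,270,140,130,110,6,"pics/s18.png")
c=cam("top"); crop(c,320,180,130,90,6,"pics/t18.png")
E
python3 to.py 561 -285 130 99.8
```

```text
time_s: 18.8
eef_pos: [561.4, -281.6, 182.5]
orientation: [-180.0, -0.0, 99.2]
wrist_force: [0.3, 0.3, -0.7]
opening: 9.5
pos [ 561.7 -281.1  182.7] rpy [-1.7998e+02 -3.0000e-02  9.9240e+01] F [-0.7  0.6 -1.3] open 9.3 t 18.9 j6 -35.8
cm [-0.37 -0.14  5.27] turn -0.01
```

View pics/t18.png

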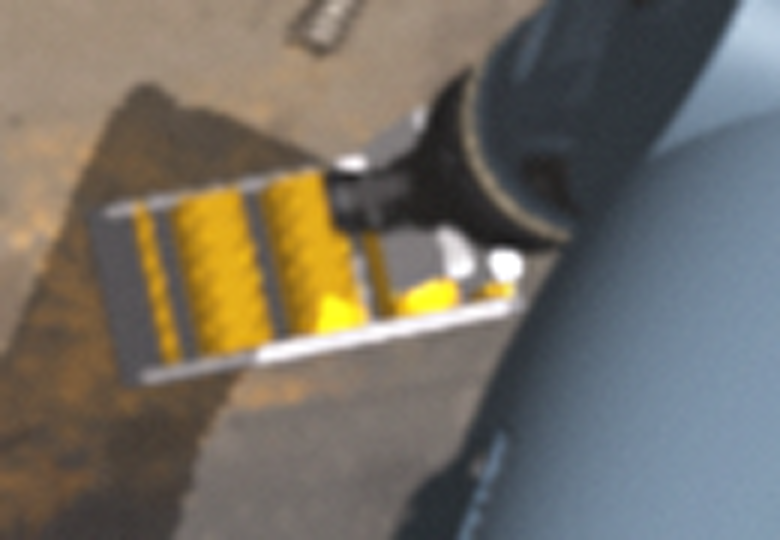

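View pics/s18.png

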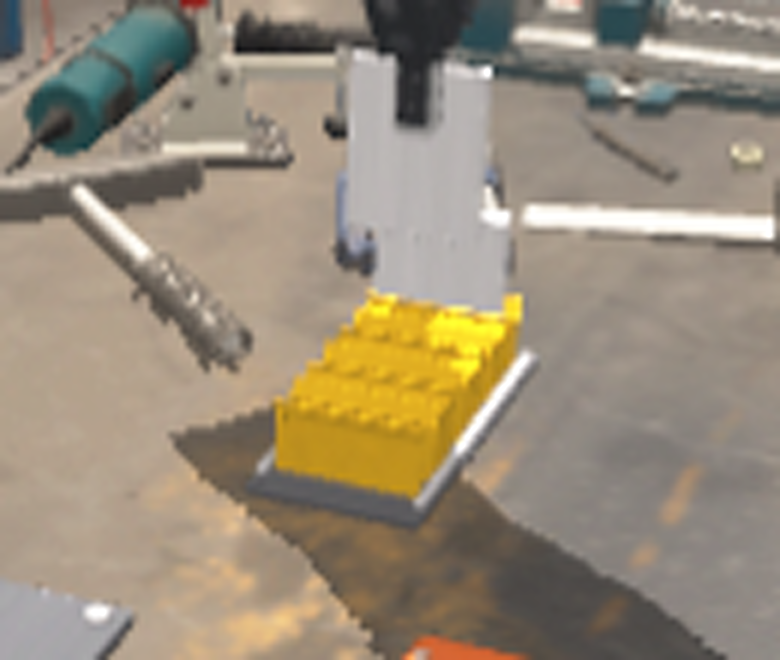

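```bash
python3 -m handwheel '[1,-0.35,-0.05,1.5,-0.009, 1,-0.35,-0.05,3,-0.009, 1,-0.35,-0.05,4.5,-0.009, 1,-0.35,-0.05,5.3,-0.009, 1,-0.35,-0.05,5.3,-0.009]' 40; python3 to.py 562 -284.5 92 99.8
```

```text
time_s: 19.32
eef_pos: [561.1, -284.0, 128.1]
orientation: [-179.9, -0.1, 99.9]
wrist_force: [-0.6, 0.1, -1.7]
opening: 9.2
pos [ 561.1 -284.   128.1] rpy [-1.7985e+02 -1.2000e-01  9.9900e+01] F [-0.6  0.1 -1.7] open 9.2 t 19.32 j6 -36.8
cm [-0.06  0.08  3.61] turn 0.002
```

```bash
python3 -m handwheel '[1,0,0.05,0.8,0, 1,0,0.05,1.6,0, 1,0,0.05,2.4,0, 1,0,0.05,3.2,0, 1,0,0.05,3.5,0]' 40; python3 -m handwheel '[1,0,0,0.3,0, 1,0,0,0.5,0, 1,0,0,0.7,0, 1,0,0,0.8,0, 1,0,0,0.8,0]'; python3 to.py 562 -284.5 92 99.8
```

```text
time_s: 19.73
eef_pos: [561.8, -284.8, 93.6]
orientation: [-179.9, -0.1, 99.9]
wrist_force: [-0.4, 1.1, -0.3]
opening: 9.2
time_s: 20.15
eef_pos: [562.4, -285.2, 87.4]
orientation: [180.0, 0.0, 99.9]
wrist_force: [-0.1, -0.5, -0.8]
opening: 9.5
pos [ 562.4 -285.2   87.4] rpy [1.7997e+02 2.0000e-02 9.9950e+01] F [-0.1 -0.5 -0.8] open 9.5 t 20.15 j6 -36.8
cm [ 0.07 -0.03 -0.46] turn 0.003
```

```bash
python3 -m handwheel '[1,0,0,0.1,0, 1,0,0,0.2,0, 1,0,0,0.3,0, 1,0,0,0.4,0, 1,0,0,0.4,0]'
```

```text
time_s: 20.57
eef_pos: [562.5, -285.3, 87.2]
orientation: [179.8, 0.1, 99.9]
wrist_force: [-10.3, 4.4, 32.2]
opening: 9.3
```

Floor reached. Now release.

```bash
python3 -m handwheel '[1,0,0,-0.4,0, 0.35,0,0,-0.5,0, 0.35,0,0,-0.5,0, 0.35,0,0,-3,0, 0.35,0,0,-6,0]' 40; python3 -m handwheel '[0.35,1,-4,-5,0, 0.35,1,-8,-5,0, 0.35,1,-12,-5,0, 0.35,4,-16,-5,0.1, 0.35,8,-18,-5,0.2]' 40
python3 - <<'E'
from h import *
c=cam("scene"); crop(c,270,150,130,90,6,"pics/s22.png")
c=cam("top"); crop(c,320,180,130,90,6,"pics/t22.png")
E
python3 to.py 472 276 210 10.4
```

```text
time_s: 20.98
eef_pos: [560.9, -284.3, 140.9]
orientation: [-179.7, -0.2, 100.0]
wrist_force: [0.5, -0.3, 0.5]
opening: 27.8
time_s: 21.4
eef_pos: [383.9, -252.6, 192.7]
orientation: [180.0, 0.1, 88.1]
wrist_force: [0.6, -0.8, 1.4]
opening: 27.8
pos [ 380.1 -247.7  192.1] rpy [-179.73   -0.19   88.22] F [ 0.9 -0.3  0.5] open 27.5 t 21.5 j6 -31.3
cm [52.63  7.55 -1.79] turn 1.358
```

View pics/s22.png

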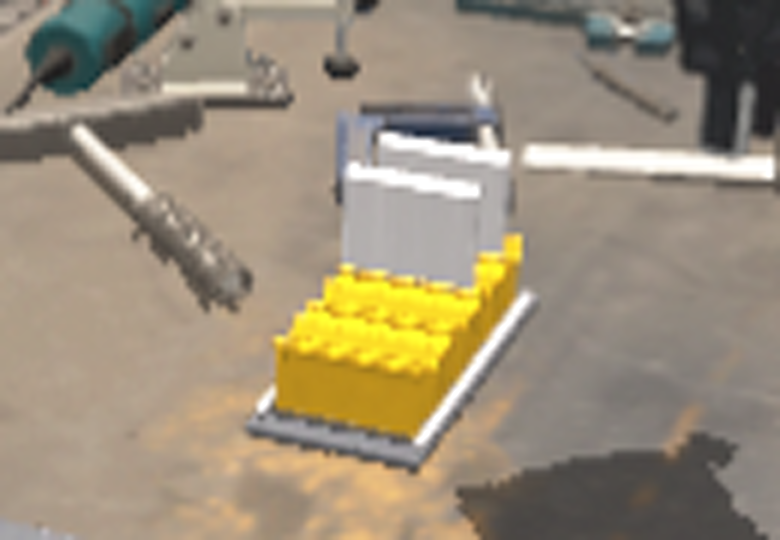

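View pics/t22.png

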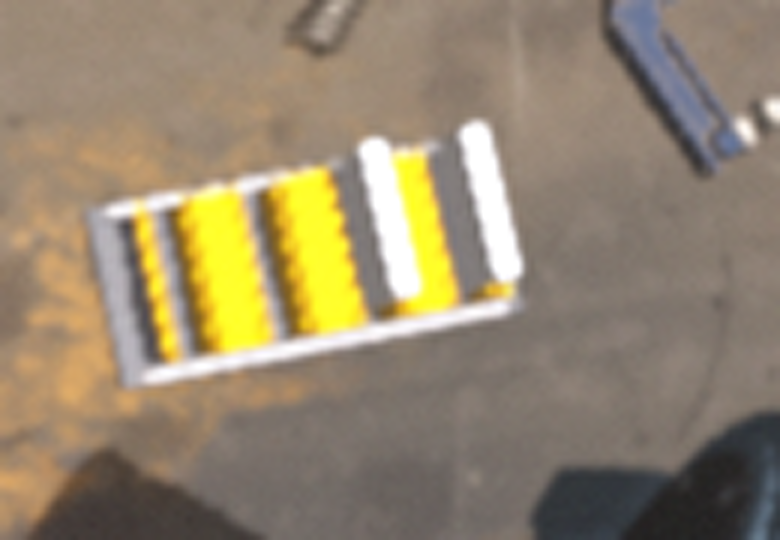

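Both plates are down in slots 1 and 2, with tops at crop (490,202) and (391,220). Back to the lever.

```bash
python3 -m handwheel '[1,4,0.4,-0.5,0.12, 1,8,0.8,-1,0.24, 1,12,1.2,-1.8,0.36, 1,16,1.6,-1.8,0.48, 1,20,2,-1.8,0.6]' 40; python3 to.py 472 278 210 10.4
```

```text
time_s: 21.92
eef_pos: [409.1, -76.2, 210.9]
orientation: [179.9, -0.0, 58.0]
wrist_force: [0.4, -0.7, 0.6]
opening: -0.1
pos [409.1 -76.2 210.9] rpy [ 1.7994e+02 -3.0000e-02  5.8030e+01] F [ 0.4 -0.7  0.6] open -0.1 t 21.92 j6 21.4
cm [ 33.37 -13.42   0.09] turn 0.831
```

```bash
python3 -m handwheel '[1,3.6,-1.4,0,0.12, 1,7.2,-2.8,0,0.24, 1,10.8,-4.2,0,0.36, 1,14.4,-5.6,0,0.48, 1,18,-7,0,0.6]' 40; python3 to.py 472 278 210 10.4
```

```text
time_s: 22.33
eef_pos: [440.6, 94.1, 210.4]
orientation: [-180.0, -0.0, 28.1]
wrist_force: [0.6, -0.2, -0.3]
opening: -0.1
pos [440.6  94.1 210.4] rpy [-1.800e+02 -1.000e-02  2.814e+01] F [ 0.6 -0.2 -0.3] open -0.1 t 22.33 j6 73.9
cm [ 11.44 -14.73   0.04] turn 0.31
```

```bash
python3 -m handwheel '[1,3,-3.7,0,0.1, 1,6,-7.4,0,0.2, 1,9,-11.1,0,0.305, 1,11.4,-14.5,0,0.305, 1,11.4,-14.5,0,0.305]' 40; python3 -m handwheel '[1,0,0,0,0,1,0,0,0,0,1,0,0,0,0,1,0,0,0,0,1,0,0,0,0]'; python3 to.py 472 276 153 10.4
```

```text
time_s: 22.75
eef_pos: [472.3, 278.9, 209.9]
orientation: [-179.9, -0.0, 11.1]
wrist_force: [0.3, -0.4, -0.5]
opening: 0.1
time_s: 23.17
eef_pos: [471.5, 272.8, 210.8]
orientation: [-180.0, -0.0, 10.8]
wrist_force: [-0.7, -0.3, -0.1]
opening: 0.2
pos [471.5 272.8 210.8] rpy [-180.     -0.     10.83] F [-0.7 -0.3 -0.1] open 0.2 t 23.17 j6 109.2
cm [ 0.11 -0.31  5.78] turn 0.008
```

```bash
python3 -m handwheel '[1,0,-0.3,1,0.008, 1,0,-0.3,3,0.008, 1,0,-0.3,5,0.008, 1,0,-0.3,5.8,0.008, 1,0,-0.3,5.8,0.008]'; python3 -m handwheel '[1,0,1,0,0, 1,0,2,0,0, 1,-0.5,3,0,0, 1,-0.8,4,0,0, 1,-1.1,5,0,0]'; python3 to.py 470 223 155 10.4
```

```text
time_s: 23.58
eef_pos: [469.8, 275.8, 150.5]
orientation: [179.9, 0.2, 10.4]
wrist_force: [-0.5, -1.0, -0.3]
opening: -0.0
time_s: 24.0
eef_pos: [468.2, 225.6, 153.5]
orientation: [-179.8, 0.1, 10.5]
wrist_force: [-6.6, 7.6, 0.5]
opening: -0.2
pos [468.2 225.6 153.5] rpy [-1.798e+02  5.000e-02  1.048e+01] F [-6.6  7.6  0.5] open -0.2 t 24.0 j6 105.1
cm [ 0.13  0.28 -0.15] turn 0.001
```

```bash
python3 -m handwheel '[1,0,2.1,0,0, 1,0.1,4.2,0,0, 1,0.6,6.2,0,0, 1,1.1,7.7,0,0, 1,1.7,8.8,0,0]'; python3 -m handwheel '[1,0.2,0.4,0,0, 1,0.4,0.8,0,0, 1,0.5,1.1,0,0, 1,0.5,1.3,0,0, 1,0.5,1.3,0,0]'
```

```text
time_s: 24.42
eef_pos: [500.8, 141.2, 153.6]
orientation: [-179.8, 0.1, 10.4]
wrist_force: [-7.2, 6.5, 2.3]
opening: 0.1
time_s: 24.83
eef_pos: [507.0, 133.9, 153.7]
orientation: [-179.3, 0.1, 10.6]
wrist_force: [-12.2, 27.9, 3.8]
opening: -0.1
```

```bash
python3 -m handwheel '[1,-0.8,-2,0,0, 1,-1.2,-4,0,0, 1,-1.2,-6,0,0, 1,-1.0,-8,-2,0, 1,0,-9,-5,0]'; python3 -m handwheel '[0,-2,0,-3,0, 0,-6,1,-3,0, 0,-10,2,-3,0, 0,-14,2,-3,0, 0,-14,2,-3,0]' 30
python3 - <<'E'
from h import *
c=cam("top"); crop(c,175,165,130,110,6,"pics/t25.png"); crop(c,320,180,130,90,6,"pics/t25b.png")
c=cam("scene"); crop(c,180,180,130,110,6,"pics/s25.png")
E
python3 to.py 607 37 150 10.4
```

```text
time_s: 25.25
eef_pos: [490.4, 218.9, 202.2]
orientation: [180.0, 0.2, 10.5]
wrist_force: [1.9, 0.7, -0.1]
opening: -0.4
time_s: 25.67
eef_pos: [352.4, 170.7, 233.4]
orientation: [180.0, 0.1, 10.4]
wrist_force: [-0.1, 0.3, -1.0]
opening: 42.6
pos [358.1 172.9 234.1] rpy [-179.95   -0.18   10.44] F [0.1 0.5 0.2] open 42.7 t 25.77 j6 105.3
cm [22.02 17.88  8.41] turn 0.001
```

View pics/t25.png

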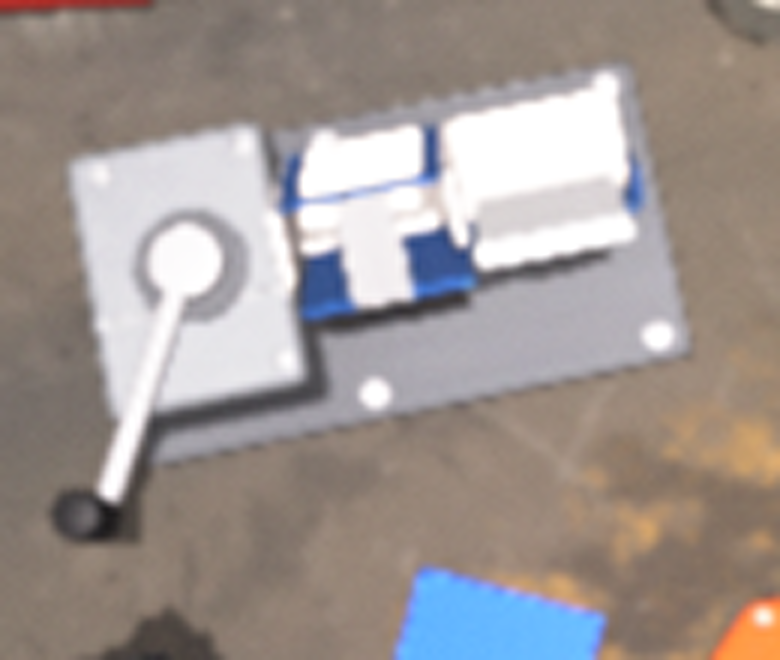

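View pics/t25b.png

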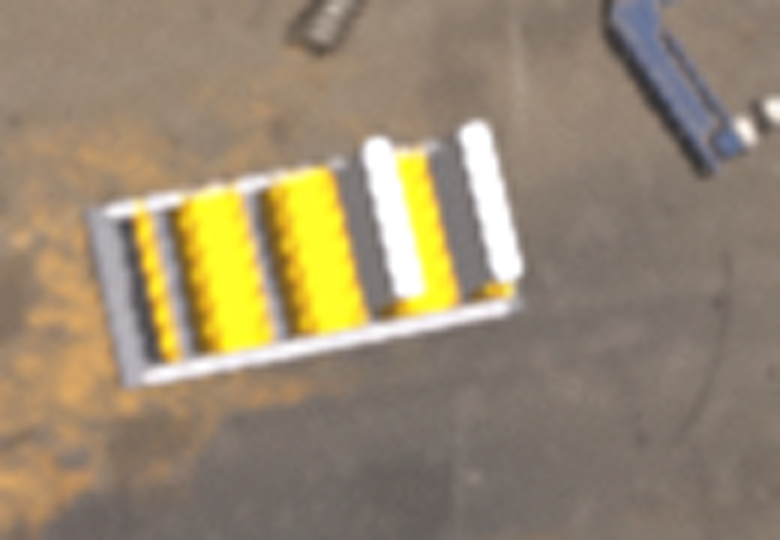

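View pics/s25.png

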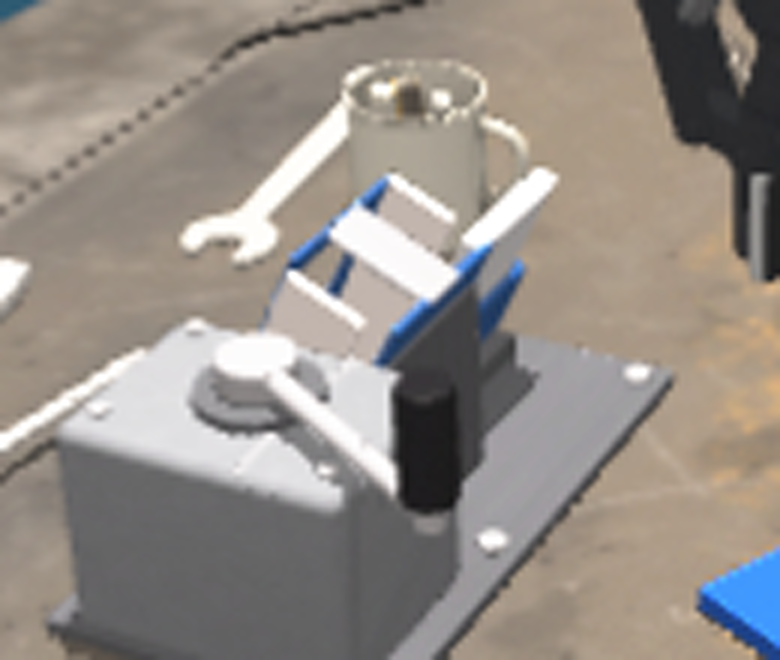

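```bash
python3 -m handwheel '[0,4,2,0,0, 0,8,4,0,0, 0,12,6,0,0, 0,15,8,0,0, 0,18,9.7,0,0]' 30; python3 -m handwheel '[0,2,4,1,0, 0,4,8.2,2,0, 0,4.0,8.2,4,0, 0,4.0,8.2,6.5,0, 0,4.0,8.2,8,0]'; python3 -m handwheel '[0,0,0,0,0, 0,0,0,0,0, 0,0,0,0,0, 0,0,0,0,0, 0,0,0,0,0]'; python3 to.py 607 37 96 10.4
```

```text
time_s: 26.18
eef_pos: [556.9, 109.3, 232.9]
orientation: [180.0, -0.1, 10.4]
wrist_force: [1.5, 0.5, 0.1]
opening: 43.2
time_s: 26.6
eef_pos: [608.8, 35.5, 150.1]
orientation: [-180.0, 0.1, 10.3]
wrist_force: [0.5, 1.0, -0.3]
opening: 42.6
time_s: 27.02
eef_pos: [608.4, 37.9, 154.1]
orientation: [180.0, -0.1, 10.5]
wrist_force: [-1.1, -0.1, -0.1]
opening: 43.0
pos [608.4  37.9 154.1] rpy [ 1.7999e+02 -1.4000e-01  1.0470e+01] F [-1.1 -0.1 -0.1] open 43.0 t 27.02 j6 83.1
cm [-0.16  0.06  5.81] turn 0.001
```

```bash
python3 -m handwheel '[0,-0.2,0.1,1.5,0, 0,-0.2,0.1,3,0, 0,-0.2,0.1,4.5,0, 0,-0.2,0.1,5.8,0, 0,-0.2,0.1,5.8,0]' 25; python3 -m handwheel '[0.5,0,0,0,0, 1,0,0,0,0, 1,0,0,0,0, 1,0,0,0,0, 1,0,0,-0.4,0]';python3 -m handwheel '[1,0,0,-1,0, 1,0,0,-2.5,0, 1,0,0,-4,0, 1,0,0,-6,0, 1,0,0,-6,0]' 40
python3 - <<'E'
from h import *
c=cam("scene"); crop(c,180,120,130,110,6,"pics/s26.png")
E
python3 to.py 546.7 -196 185 99.8
```

```text
time_s: 27.43
eef_pos: [604.8, 36.5, 93.1]
orientation: [-180.0, 0.1, 10.5]
wrist_force: [-1.5, 0.3, 0.5]
opening: 42.7
time_s: 27.85
eef_pos: [609.7, 37.0, 101.3]
orientation: [180.0, -0.5, 10.5]
wrist_force: [11.3, 2.3, -1.4]
opening: 21.1
time_s: 28.27
eef_pos: [608.0, 36.6, 163.6]
orientation: [180.0, -0.4, 10.5]
wrist_force: [0.4, -0.3, -0.8]
opening: 9.3
pos [607.3  36.5 161.5] rpy [179.97  -0.29  10.46] F [ 1.2  1.1 -1.4] open 9.4 t 28.32 j6 83.0
cm [-10.18  21.76  -2.35] turn -1.559
```

View pics/s26.png

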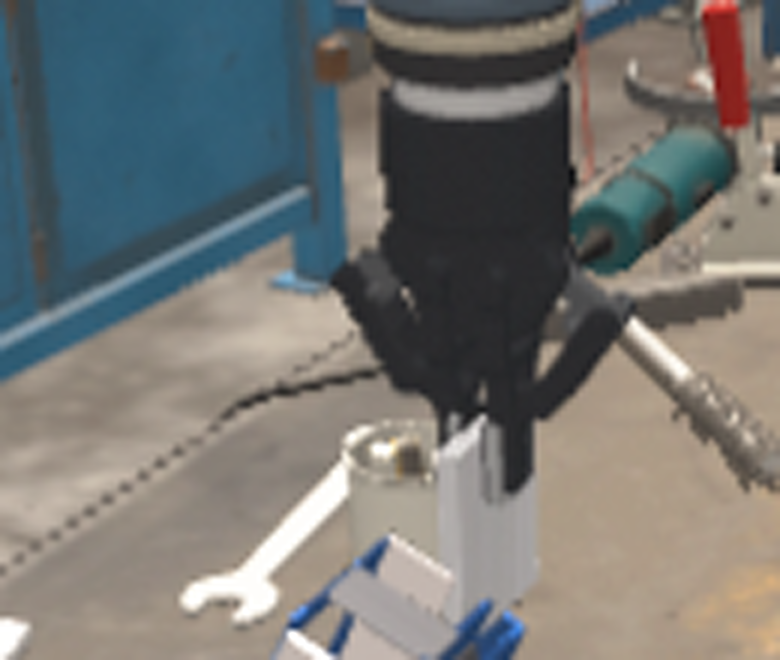

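The third plate hangs upright. I'll check where the rack is on the way.

```bash
python3 -m handwheel '[1,0,1,-1,-0.12, 1,0,2.5,-2,-0.24, 1,-1,4,-2.5,-0.36, 1,-2,6,-2.5,-0.48, 1,-3,8,-2.5,-0.6]' 40
python3 - <<'E'
from h import *
c=cam("top"); crop(c,320,180,130,90,6,"pics/t27.png")
E
python3 to.py 546.7 -196 185 99.8
```

```text
time_s: 28.73
eef_pos: [590.4, -48.2, 183.2]
orientation: [-180.0, 0.0, 45.2]
wrist_force: [0.7, -0.3, -2.6]
opening: 9.2
pos [589.1 -51.7 183.1] rpy [1.7999e+02 1.3000e-01 4.5770e+01] F [-0.6 -2.8 -1.8] open 9.4 t 28.78 j6 39.3
cm [-13.3    7.02  -0.19] turn -0.943
```

View pics/t27.png

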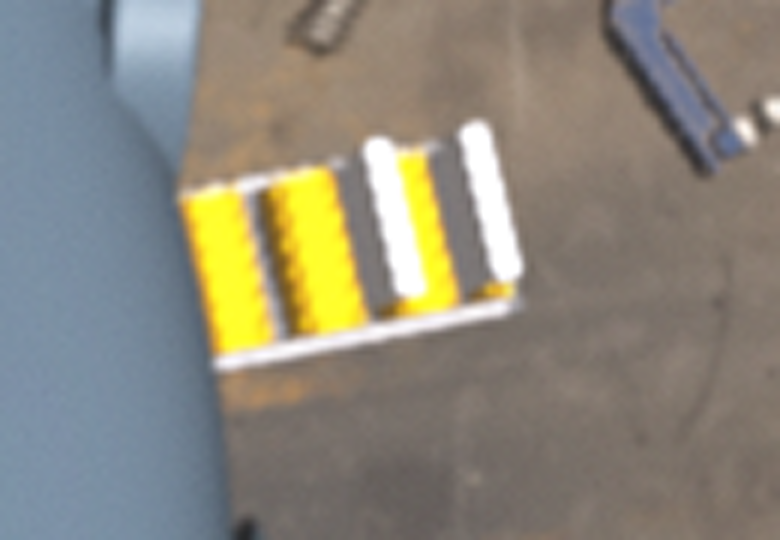

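Rack not moved. I'll carry on to slot 4.

```bash
python3 -m handwheel '[1,-2.5,1.3,0,-0.12, 1,-5,2.6,0,-0.24, 1,-7.5,3.9,0,-0.36, 1,-10,5.2,0,-0.48, 1,-12,6.4,0,-0.6]' 40; python3 to.py 546.7 -196 185 99.8
```

```text
time_s: 29.2
eef_pos: [549.7, -179.1, 183.0]
orientation: [-179.9, 0.0, 79.5]
wrist_force: [0.2, 0.7, -0.8]
opening: 9.2
pos [ 549.7 -179.1  183. ] rpy [-179.94    0.     79.48] F [ 0.2  0.7 -0.8] open 9.2 t 29.2 j6 -7.5
cm [-1.71  0.02 -0.2 ] turn -0.355
```

```bash
python3 -m handwheel '[1,-0.6,0,0,-0.12, 1,-1.2,0,0,-0.24, 1,-1.5,0,0,-0.355, 1,-1.5,0,0,-0.355, 1,-1.5,0,0,-0.355]' 40;  python3 - <<'E'
from h import *
c=cam("scene"); crop(c,270,140,130,110,6,"pics/s28.png")
c=cam("top"); crop(c,320,180,130,90,6,"pics/t28.png")
E
python3 to.py 546.7 -196 130 99.8
```

```text
time_s: 29.62
eef_pos: [547.7, -192.4, 183.0]
orientation: [-180.0, -0.0, 99.3]
wrist_force: [-0.2, -0.1, -1.2]
opening: 9.4
pos [ 548.  -192.1  183.2] rpy [-1.7997e+02 -2.0000e-02  9.9340e+01] F [ 0.2 -0.8 -1.4] open 9.3 t 29.72 j6 -28.7
cm [-0.36 -0.19  5.32] turn -0.008
```

View pics/s28.png

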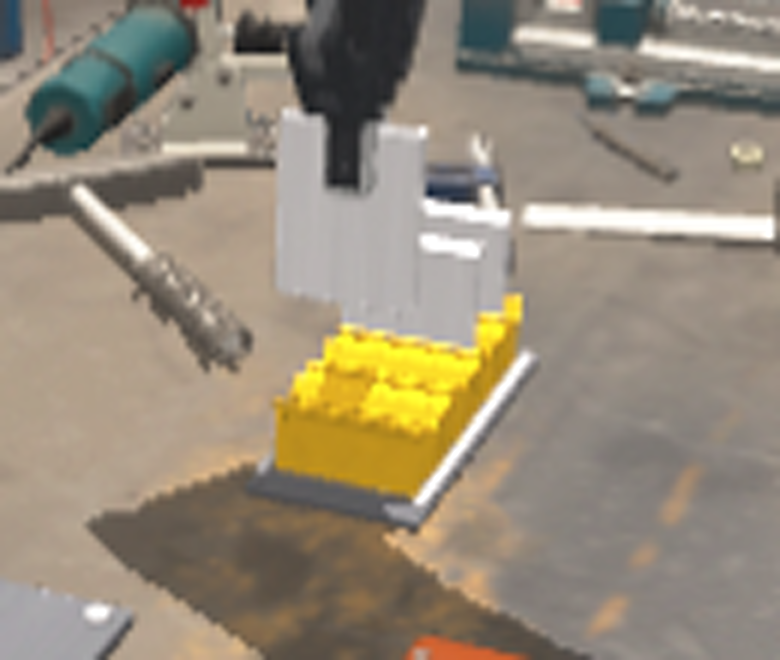

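View pics/t28.png

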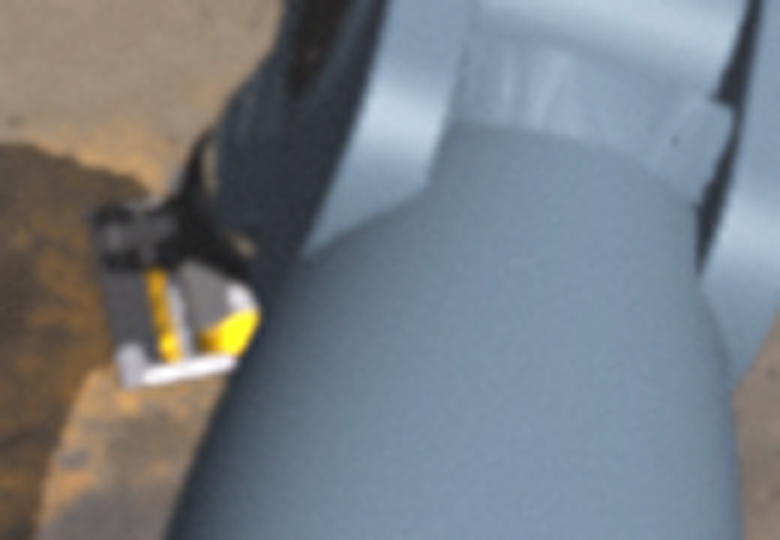

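```bash
python3 -m handwheel '[1,-0.35,-0.15,1.5,-0.008, 1,-0.35,-0.15,3,-0.008, 1,-0.35,-0.15,4.5,-0.008, 1,-0.35,-0.15,5.3,-0.008, 1,-0.35,-0.15,5.3,-0.008]' 40
python3 - <<'E'
from h import *
c=cam("scene"); crop(c,270,150,130,90,6,"pics/s29.png")
E
python3 to.py 546.7 -196 92 99.8
```

```text
time_s: 30.13
eef_pos: [546.2, -195.5, 128.8]
orientation: [-179.8, -0.1, 99.9]
wrist_force: [-0.2, 0.2, -2.3]
opening: 9.3
pos [ 546.8 -195.7  130. ] rpy [-1.7992e+02 -5.0000e-02  9.9950e+01] F [-0.3 -0.4 -2.1] open 8.8 t 30.18 j6 -29.7
cm [-0.03 -0.01  3.8 ] turn 0.003
```

View pics/s29.png

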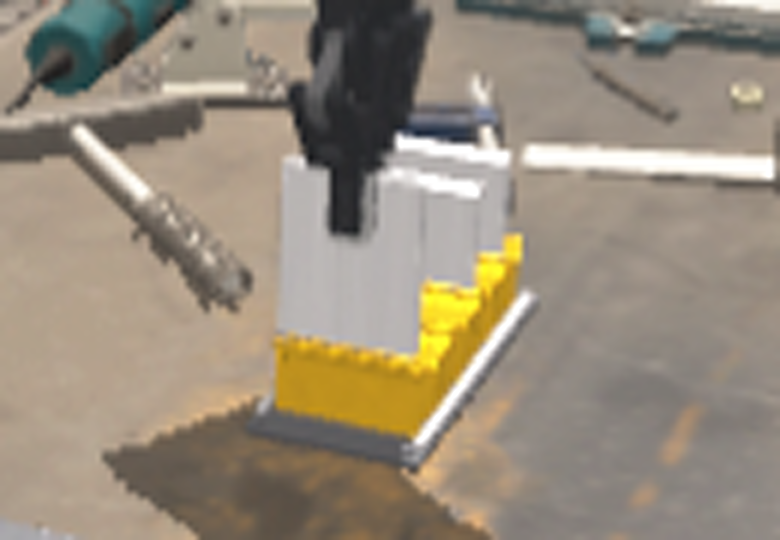

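The plate bottom is entering slot 4, just behind the front rib.

```bash
python3 -m handwheel '[1,0,0,0.8,0, 1,0,0,1.6,0, 1,0,0,2.4,0, 1,0,0,3.2,0, 1,0,0,3.7,0]' 40; python3 -m handwheel '[1,0,0,0.2,0, 1,0,0,0.4,0, 1,0,0,0.6,0, 1,0,0,0.7,0, 1,0,0,0.7,0]'; python3 to.py 546.7 -196 92 99.8
```

```text
time_s: 30.6
eef_pos: [546.7, -196.0, 92.3]
orientation: [-179.9, -0.0, 100.0]
wrist_force: [0.6, -0.8, -1.1]
opening: 9.5
time_s: 31.02
eef_pos: [547.2, -196.3, 88.3]
orientation: [179.9, 0.0, 100.0]
wrist_force: [-5.0, 0.9, 13.4]
opening: 8.9
pos [ 547.2 -196.3   88.3] rpy [1.7994e+02 4.0000e-02 1.0000e+02] F [-5.   0.9 13.4] open 8.9 t 31.02 j6 -29.7
cm [ 0.04 -0.04 -0.37] turn 0.004
```

```bash
python3 -m handwheel '[1,0,0,-0.3,0, 0.35,0,0,-0.4,0, 0.35,0,0,-0.4,0, 0.35,0,0,-3,0, 0.35,0,0,-6,0]' 40; python3 -m handwheel '[0.35,1,-4,-5,0, 0.35,1,-8,-5,0, 0.35,1,-12,-5,0, 0.35,0,-15,-5,0, 0.35,-8,-17,-5,0]' 40; python3 -m handwheel '[0.35,-3,0,-1,0, 0.35,-6,0,-2,0, 0.35,-9,0,-2,0, 0.35,-12,0,-2,0, 0.35,-12,0,-2,0]'
python3 - <<'E'
from h import *
c=cam("scene"); cv2.imwrite("pics/s31.png",c["pixels"][:,:,::-1]); crop(c,180,130,200,140,4,"pics/s31c.png")
c=cam("top"); crop(c,130,130,300,170,2,"pics/t31.png");crop(c,320,180,130,90,6,"pics/t31c.png")
E
python3 to.py 400 -300 200 99
```

```text
time_s: 31.43
eef_pos: [545.8, -195.7, 145.2]
orientation: [-179.8, -0.1, 100.0]
wrist_force: [0.9, -0.5, 0.4]
opening: 27.8
time_s: 31.85
eef_pos: [390.7, -258.2, 196.5]
orientation: [-179.8, -0.3, 100.1]
wrist_force: [1.3, 0.1, -0.4]
opening: 27.8
time_s: 32.27
eef_pos: [419.6, -385.6, 216.1]
orientation: [179.9, 0.1, 99.9]
wrist_force: [-0.7, 0.6, -0.5]
opening: 27.9
pos [ 418.5 -381.6  215.8] rpy [-1.7997e+02 -5.0000e-02  9.9920e+01] F [-0.7 -0.2 -0.7] open 27.9 t 32.37 j6 -52.3
cm [ 8.36 -0.41  1.58] turn 0.016
```

View pics/s31c.png

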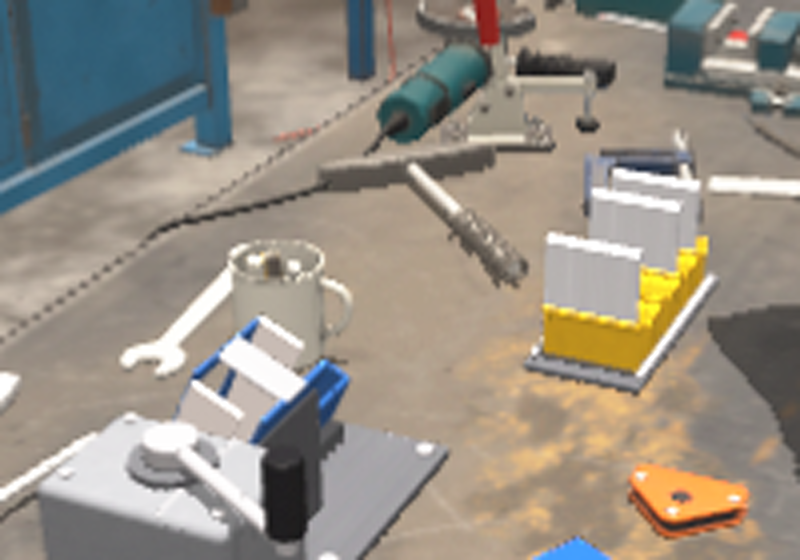

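View pics/t31.png

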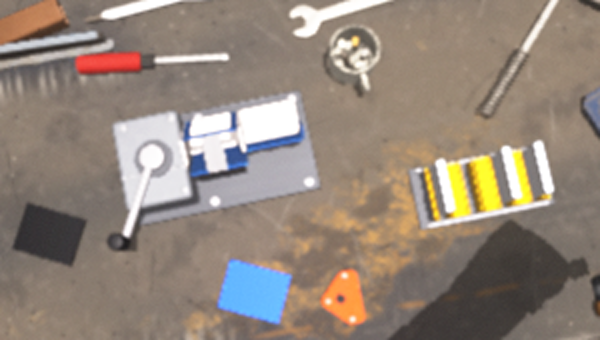

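View pics/t31c.png

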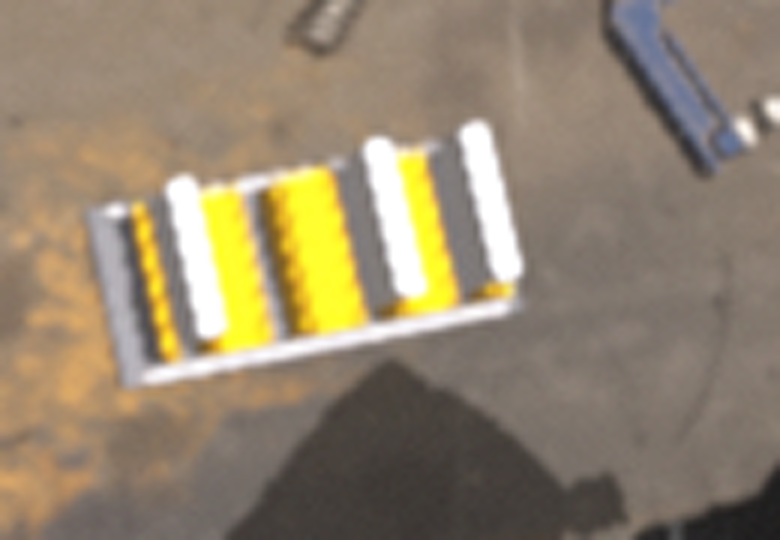

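Run:
```python
from h import *
c=cam("top")
g=lambda u,v:(320+(u+.5)/6-.5,180+(v+.5)/6-.5)
# tops z=96, ends by eye
O=np.array([557.2,-262.6]);a=np.radians(9.9);R=np.array([[np.cos(a),np.sin(a)],[-np.sin(a),np.cos(a)]])
for A,B in [((475,124),(508,283)),((376,140),(408,299)),((182,177),(213,339))]:
    P=onz(c,g(*A),96)[:2];Q=onz(c,g(*B),96)[:2];d=P-Q
    print((R@((P+Q)/2-O)).round(1),np.linalg.norm(d).round(1),np.degrees(np.arctan2(d[1],d[0])).round(1))
print(onz(c,g(130,385),6),arm.get_state()["wrist_force"].round(1))
arm.close_job()
```

```text
[  2.  -67.2] 73.4 8.2
[  3.5 -21.4] 73.3 8.2
[ 3.2 68.5] 74.3 8.3
[ 497.59911939 -175.77936292    6.        ] [-0.2  0.6 -0.3]
the job is handed in; nothing more can be done
```

The feeder is empty: it held three plates, and each now stands on edge in its own slot of the yellow rack (slots 1, 2 and 4). I swung the lever to its stop three times and let it spring home each time. The job was handed in at about 32 s of the 210 s allowed.

- **Plates:** in the last top view their centres are 2 to 4 mm from the slot middles and square to the rack within about 2°. I pressed each one down until the force showed it on the slot floor.
- **Feeder:** the magazine and outfeed look empty and the lever looks home in both views.
- **Surroundings:** the rack was level and had not been knocked. The cup, magnetic angle, screwdriver and look-alike plates looked undisturbed. The gripper was clear of everything, with about 0 N at the wrist.
- **Disagreement:** the plate tops measured 73–74 mm wide instead of 70 mm, which I put down to blurred edges in the picture. No check failed.

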